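# Serve the toasted muffins from the warming plate

### The arm

A 6-joint arm with a two-finger parallel gripper is mounted at the origin on the work surface. World frame = base frame: x ahead of the robot, y to its left, z up, the work surface at z = 0. Lengths are in m, angles in rad, forces in N, time in s.
With the tool pointing down it reaches from about 0.375 to 0.9 m from the base axis. Payload 3.1 kg.
Tool frame: the origin (TCP) lies at the very end of the fingers, on their centre line; the grasp point (between the pads) lies 19 mm behind it; z points along the fingers, y is the line along which they close (so a half turn about z gives the same grasp; the last joint's range is limited). The gripper opens to 85 mm and grips with 20 to 120 N. Pads are 22 mm wide; open, the fingers measure 114 mm over their backs; the gripper's body (76 mm by 85 mm) begins 54 mm behind the grasp point. The pads swing forward as they close: fully open they stand 13 mm farther back than shut.
Start: joints at [-1.528, 0.527, 1.433, -0, 1.181, -0.178], TCP at [0.137, -0.61, 0.204] pointing down, gripper open.
Joint ranges: [-3.08, 3.08], [-0.75, 2.2], [0.22, 2.44], [-1.43, 4.57], [0, 2.65], [-2.85, 2.85]. Speed limits (rad/s): [2.79, 2.79, 3.14, 3.14, 3.14, 3.14].

### API

Orientations are given as a unit quaternion [x, y, z, w].
In Python, from station import telemetry, snapshot, ticket gives the robot as it stands.
- The arm moves only by the tool move_arm, never from a script. Its argument "commands" is text: rows parted by semicolons, each of 7 numbers parted by spaces: the shift along the tool's x, y, z in mm, then the turn, a rotation vector about the tool's x, y, z in degrees, then the opening, from -1 (shut) to 1 (fully open). A call has exactly 5 rows; each row is the pose to reach, as a shift and turn from the pose commanded when the call began, along the tool's axes at that moment; what a row does not reach only later rows make up. A row lasts 1/8 s, in which the tool goes at most 62.5 mm and 10.7 degrees, less where a joint would pass 70% of its speed; a pose out of reach is approached as far as the arm can. A call with a gripper value outside its range is refused whole. The fingers move at their own pace and stop on an object; "grip_force" is the grip in N (left out, the last holds). Time passes only in rows, so rows that repeat a pose let the fingers close, or fill a call up. It gives the time, the measured TCP pose, the force, the opening and the grip force at its end, in the units of the state.
- telemetry.sense(): the state, without advancing time (a new reading comes with each control period).
- snapshot(name): name is "scene" or "top" or "wrist"; returns a dict with "image" (384x512x3 uint8, red, green, blue), "fx", "fy", "cx", "cy" (pixels), "pose" (4x4, takes a point from camera to world coordinates). Camera axes: x right, y down, z forward; pixel columns grow to the right and rows downward; lengths in m; the calibration is good to about 2 mm. A picture is of the moment at which its call begins. There is no depth.
- ticket.sign_off(): hands the job in; it is judged then, once.
The state is a dict: "t": time; "q": joint angles; "qd": joint speeds; "tau": joint torques, N m; "tcp_pos": TCP position; "tool_rot": TCP orientation; "force": force on the tool from outside, world axes, zero at the start; "ft_torque": the same for the moment, N m; "finger_gap": opening from 0.0 (shut) to 1.0 (fully open); "gripper_force": force on a finger pad.
Only numpy, scipy, OpenCV 4.12 (cv2) and the standard library are available. Lean on these libraries where they do the work, as an engineer would, in place of code of your own. Each camera call takes 0.05 s, during which the arm holds its last target. There are 200 camera calls.

### The job

Take the turner from its wooden rest and use it to lift every toasted muffin off the warming plate and set it on the wooden riser, side by side in one layer, each lying flat, right side up and wholly on the board; never touch a muffin with the gripper. Once all the muffins are served, lay the turner back on its rest, blade flat on the wood, and turn the warming plate's dial fully off. Leave the other things on the sideboard where they are.

Things in the scene. Friction and masses are not known exactly. Their poses are not given: they have to be found in the camera images.
- warmer: Electric warming plate, fixed. Origin on the table under the middle of its hot plate; x from its front (near the robot) to its back, y left, z up. Black level hot plate, surface at z = 50 mm. Front edge (x = -118 mm) open, its lip sloping down; back and sides have a rail 16 mm high, inner faces at x = +110, y = +-110 mm. To its right (y -119 to -185 mm) a 50 mm high strip bears the dial.
- dial (a joint): The warming plate's dial, on a vertical axis: 0 = off (end stop); it grows clockwise seen from above, to 1.6 rad (full heat). Turn it anticlockwise to switch off. Starts on, at 0.9 to 1.5 rad; light friction (0.05 N m), stays where it is left.
- dial_grip (a point): Point on the dial's axis at gripping height, 87 mm above the table, at x = 0, y = -152 mm of the warming plate. The dial is a 48 mm black disc with an upright grip bar across it, 46 mm long, 14 mm thick, top 7 mm above this point, foot 23 mm below. The bar lies along this point's x axis, which turns with the dial and at dial 0 is parallel to the warming plate's x.
- riser: Buffet riser, fixed: beech board 240 mm deep (x) by 226 mm wide (y) on a closed base; room for the muffins two by two. Origin on the table under the board's middle; x from its front (near the robot) to its back, z up. Board level, surface at z = 100 mm. Front edge (x = -120 mm) open and flush; a wooden rail 16 mm high at the back (inner face x = +110 mm) and sides (y = +-105 mm).
- rest: Flat beech slab, the turner's rest, fixed: 120 mm (x) by 110 mm (y), 8 mm thick. Origin at the centre of its underside, on the table.
- turner: Kitchen turner, 160 g. Origin at the middle of the blade's underside; x to the tip, z up. Slick steel blade 84 (x) x 80 x 2 mm (food slides off past 25 deg); a thin neck joins its heel to a straight black handle, 20 mm wide (y), 18 mm thick, rising at 22 deg from (-72,0,45) to (-170,0,85) mm. It stands on its heavy blade, handle in the air. Starts on the rest, handle to the robot.
- turner_grip (a point): Place to grip the turner's handle: at (-105, 0, 58.5) mm in the turner's frame, in the middle of the handle's section, with 20 mm between its flat sides; axes as the turner's.
- turner_tip (a point): Middle of the blade's front edge, on the underside: (42, 0, 0) mm in the turner's frame.
- muffin1: Toasted English muffin, present in some starts (3 or all 4 are there): round flat bun 92 mm across, 24 mm thick, 70 g, browned flat faces, pale side. Its edges are rounded: the flat underside is 62 mm across, the rim 5 mm up at 42 mm radius. Origin at the centre of the underside, z up. Starts on the hot plate.
- muffin2: As muffin1.
- muffin3: As muffin1.
- muffin4: As muffin1.
- mug: Bystander: white mug, 80 mm across, 105 mm high; origin under its centre.
- water: Bystander: glass water bottle, 62 mm across, 200 mm high; origin under its centre.
- jam: Bystander: jam jar, 56 mm across, 62 mm high; origin under its centre.
- book: Bystander: paperback book 200 x 135 x 28 mm; origin under its centre.
- phone: Bystander: phone lying on the book, 150 x 72 x 8 mm.
- sugar: Bystander: white sugar bowl, 90 mm across, 50 mm high; origin under its centre.
- remote: Bystander: TV remote 170 x 45 x 18 mm; origin under its centre.
Not all that is in view belongs to the job. What is shaped like the turner but purple is not meant.

How it is judged:
On the way, in this order (a step that is already met when the one before it is completed fails the run):
1. every muffin lies flat on the riser's board, while the warming plate is still on (x of muffin1 in the frame of riser between -0.085 and 0.075 m and y of muffin1 in the frame of riser between -0.07 and 0.07 m and z of muffin1 in the frame of riser between 0.092 and 0.108 m and angle between each of muffin1, muffin2, muffin3, muffin4's own z axis and vertical below 0.12 rad and linear speed of each of muffin1, muffin2, muffin3, muffin4 below 0.03 m/s and contact force between each of muffin1, muffin2, muffin3, muffin4 and turner below 0.05 N and x of muffin2 in the frame of riser between -0.085 and 0.075 m and y of muffin2 in the frame of riser between -0.07 and 0.07 m and z of muffin2 in the frame of riser between 0.092 and 0.108 m and x of muffin3 in the frame of riser between -0.085 and 0.075 m and y of muffin3 in the frame of riser between -0.07 and 0.07 m and z of muffin3 in the frame of riser between 0.092 and 0.108 m and x of muffin4 in the frame of riser between -0.085 and 0.075 m and y of muffin4 in the frame of riser between -0.07 and 0.07 m and z of muffin4 in the frame of riser between 0.092 and 0.108 m and value of joint dial above 0.3 rad), for 0.3 s.
2. then the turner is laid back on its rest and the dial is turned off (horizontal distance between turner and rest below 0.035 m and z of turner in the frame of rest between 0.004 and 0.014 m and angle between turner's own z axis and vertical below 0.1 rad and linear speed of turner below 0.03 m/s and value of joint dial below 0.1 rad), for 0.2 s.
At the end, for the whole second after the job is handed in: Every muffin lies at rest, flat (within 7 degrees), right side up on the riser, its centre 35 mm or more in from the front edge, clear of the turner; the turner rests level on the slab, blade middle within 35 mm of the slab's middle; the dial reads under 0.1 rad (all of step 2 and x of muffin1 in the frame of riser between -0.085 and 0.075 m and y of muffin1 in the frame of riser between -0.07 and 0.07 m and z of muffin1 in the frame of riser between 0.092 and 0.108 m and angle between each of muffin1, muffin2, muffin3, muffin4's own z axis and vertical below 0.12 rad and linear speed of each of muffin1, muffin2, muffin3, muffin4 below 0.03 m/s and contact force between each of muffin1, muffin2, muffin3, muffin4 and turner below 0.05 N and x of muffin2 in the frame of riser between -0.085 and 0.075 m and y of muffin2 in the frame of riser between -0.07 and 0.07 m and z of muffin2 in the frame of riser between 0.092 and 0.108 m and x of muffin3 in the frame of riser between -0.085 and 0.075 m and y of muffin3 in the frame of riser between -0.07 and 0.07 m and z of muffin3 in the frame of riser between 0.092 and 0.108 m and x of muffin4 in the frame of riser between -0.085 and 0.075 m and y of muffin4 in the frame of riser between -0.07 and 0.07 m and z of muffin4 in the frame of riser between 0.092 and 0.108 m); the robot touches nothing.
It fails at once if a muffin is touched with the gripper or the arm (contact force between any of the fingers, the arm and muffin1 above 0.5 N or contact force between any of the fingers, the arm and muffin2 above 0.5 N or contact force between any of the fingers, the arm and muffin3 above 0.5 N or contact force between any of the fingers, the arm and muffin4 above 0.5 N).
It fails at once if a bystander is moved more than 4 cm (distance of any of mug, water, jam, book, phone, sugar, remote from where it was at the start of the episode above 0.04 m).
Of muffin1, muffin2, muffin3, muffin4 only 3 to 4 are there at a start; the rules pass over those that are not, and their reading is None.
At some moment in a run one of turner, muffin1, muffin2, muffin3, muffin4 may be knocked a few centimetres aside while the robot is not near it.
It also fails if it takes over 210 s, if anything falls off the work surface, if the arm or the gripper's body presses on something with over 40 N, if the wrist force passes 120 N, or if a joint passes its speed limit or range.

## Working session

There is one attempt and no reset: what is moved stays moved. The work goes in short steps, Python scripts to look and compute and a tool call to move; the robot and the scene stay as the last step left them, time stands still between calls to the robot, and variables do not carry over. Pictures are saved under pics/ and viewed, at most 14 in all, crops included, and the job is handed in when it is done.

Besides the shell and the picture viewer there is one more tool, called after "Emit:" by a JSON object that holds its "method" and its "body". move_arm: Moves the arm, as the interface text tells. Its arguments: {"type":"object","properties":{"commands":{"type":"string"},"grip_force":{"type":"number"}},"required":["commands"]}

```bash
ls; mkdir -p pics; cat > h.py <<'E'
import numpy as np, cv2
from station import telemetry, snapshot, ticket
from scipy.spatial.transform import Rotation as R
def snap(n,f=None):
    s=snapshot(n)
    if f: cv2.imwrite('pics/'+f,s['image'][:,:,::-1])
    return s
def ray(s,u,v,z):
    d=s['pose'][:3,:3]@np.array([(u-s['cx'])/s['fx'],(v-s['cy'])/s['fy'],1]); o=s['pose'][:3,3]
    return o+d*(z-o[2])/d[2]
def proj(s,p):
    c=s['pose'][:3,:3].T@(np.array(p)-s['pose'][:3,3]); return np.array([c[0]/c[2]*s['fx']+s['cx'],c[1]/c[2]*s['fy']+s['cy']])
E
python3 - <<'E'
from h import *
import pickle
d={n:snap(n) for n in ('top','scene')}
pickle.dump(d,open('s0.pkl','wb'))
for n in d: 
    s=d[n]; cv2.imwrite(f'pics/{n}0.png',cv2.resize(s['image'][:,:,::-1],(800,600))); print(n,s['fx'],s['pose'].round(3).tolist())
st=telemetry.sense(); print(st)
E
```

```text
pics
top 479.39465005431845 [[-0.016, -0.995, 0.096, 0.295], [-1.0, 0.016, -0.002, 0.066], [0.0, -0.096, -0.995, 1.851], [0.0, 0.0, 0.0, 1.0]]
scene 399.3442066605679 [[-0.595, 0.436, -0.675, 1.312], [0.804, 0.347, -0.484, 0.662], [0.024, -0.83, -0.557, 0.799], [0.0, 0.0, 0.0, 1.0]]
{'t': 0.1, 'q': array([-1.52846907e+00,  5.28412998e-01,  1.43380283e+00,  3.21804326e-05,
        1.18142392e+00, -1.78495849e-01]), 'qd': array([-0.00030311, -0.0026036 , -0.00217972,  0.00041115,  0.00044903,
        0.00046191]), 'tau': array([ 1.24569201e-04, -4.43304062e+01, -1.78586662e+01, -2.73226988e-04,
        3.90222252e-03, -4.67783039e-06]), 'tcp_pos': array([ 0.13690537, -0.60908252,  0.20279798]), 'tool_rot': array([ 9.93910988e-01,  1.10181214e-01,  8.44787658e-05, -1.02016371e-03]), 'force': array([-0.5189473 , -0.06018099, -0.08332436]), 'ft_torque': array([ 0.00983247, -0.02953543, -0.02506499]), 'gripper_force': 0.0, 'finger_gap': 1.0024050514090266}
```

View pics/top0.png

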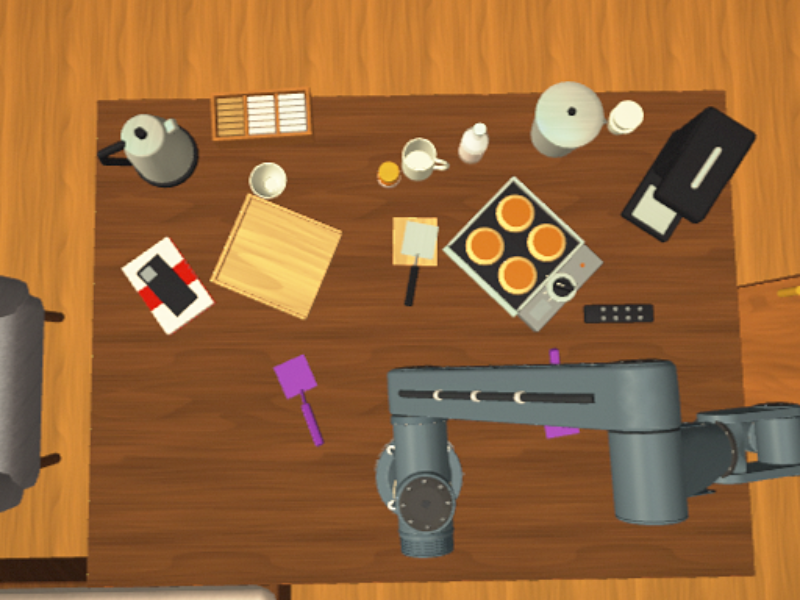

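View pics/scene0.png

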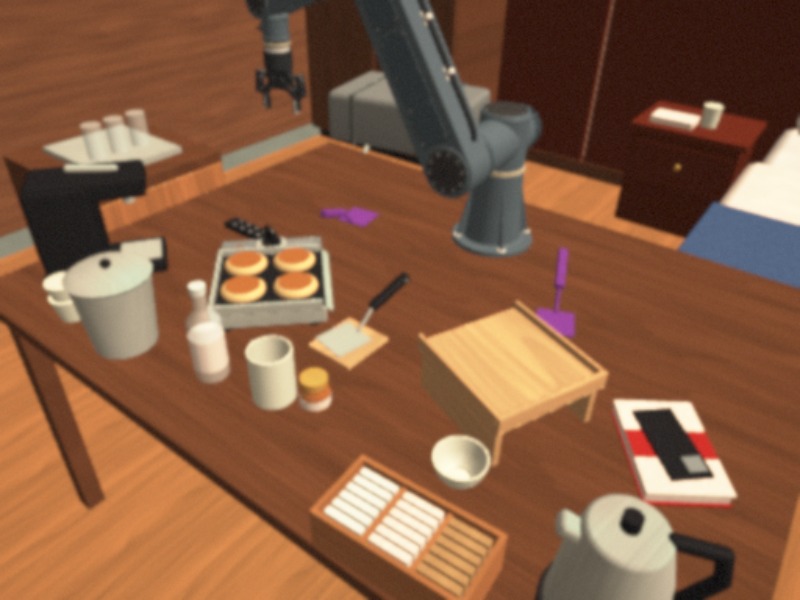

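The turner meant is the steel one with the black handle, at (418,262) in the top view on its slab. The purple ones at (300,400) and (560,390) are decoys. The four muffins are at (515,212), (485,245), (547,242) and (518,274), the riser at (277,257) and the dial at (562,287). I'll confirm this in enlarged crops.

```bash
python3 - <<'E'
from h import *
import pickle
d=pickle.load(open('s0.pkl','rb'))
def crop(n,u,v,w):
    return cv2.resize(d[n]['image'][v:v+w*3//4,u:u+w,::-1],(400,300),interpolation=cv2.INTER_CUBIC)
a=np.hstack([crop('top',120,115,110),crop('top',245,110,150)])
b=np.hstack([crop('scene',255,180,150),crop('scene',125,140,150)])
cv2.imwrite('pics/c0.png',np.vstack([a,b]))
E
```

```text
(no output)
```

View pics/c0.png

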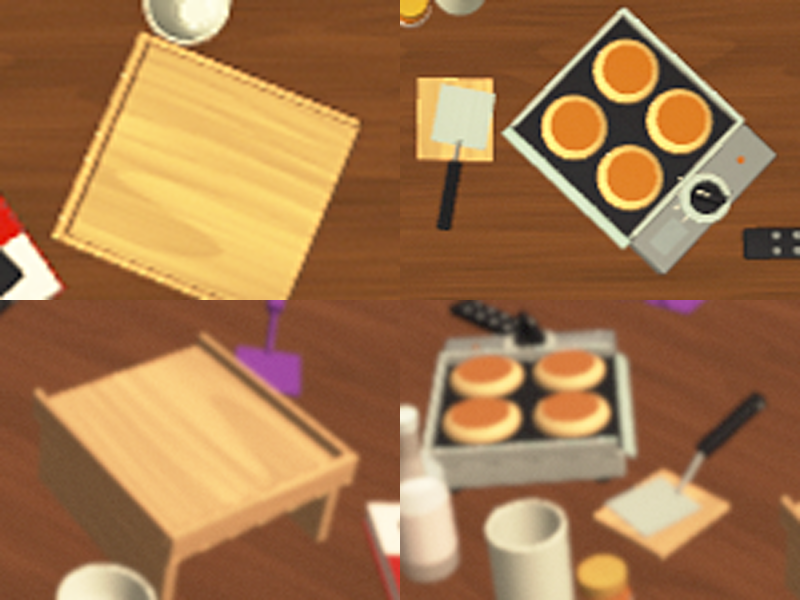

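```bash
python3 - <<'E'
from h import *
import pickle
d=pickle.load(open('s0.pkl','rb')); s=d['top']
C=lambda o,k,p,z: ray(s,o[0]+p[0]*k,o[1]+p[1]*k,z)[:2].round(3)
print('riser TL,BL,TR (z.116,.116,.1)',[C((120,115),.275,p,z) for p,z in(((145,35),.116),((55,237),.116),((360,122),.116))])
print('warmer T L R B',[C((245,110),.375,p,.066) for p in((223,10),(103,132),(343,125),(228,247))])
hsv=cv2.cvtColor(s['image'],cv2.COLOR_RGB2HSV)
def comps(m,lo,hi,roi):
    u,v,w,h=roi; M=np.zeros_like(m); M[v:v+h,u:u+w]=m[v:v+h,u:u+w]
    n,l,st,c=cv2.connectedComponentsWithStats(M.astype(np.uint8)); return [(c[i],st[i,4],cv2.minAreaRect(np.argwhere(l==i)[:,::-1].astype(np.float32))) for i in range(1,n) if lo<st[i,4]<hi]
m=(hsv[:,:,0]<16)&(hsv[:,:,1]>170)&(hsv[:,:,2]>150)
for c,a,r in comps(m,50,600,(285,110,100,90)): print('muffin',a,ray(s,*c,.074)[:2].round(3))
# riser mask
m=(hsv[:,:,0]>8)&(hsv[:,:,0]<28)&(hsv[:,:,2]>150)&(hsv[:,:,1]>60)
for c,a,r in comps(m,800,9000,(125,118,105,95)): print('riser',a,[ray(s,*p,.11)[:2].round(3) for p in cv2.boxPoints(r)])
u=hsv[110:215,245:285]
m2=(hsv[:,:,1]<70)&(hsv[:,:,2]>140)
for c,a,r in comps(m2,100,900,(250,135,32,50)): print('blade',a,ray(s,*c,.01)[:2].round(3),[ray(s,*p,.01)[:2].round(3) for p in cv2.boxPoints(r)])
m3=(hsv[:,:,2]<60)
for c,a,r in comps(m3,20,900,(250,160,32,45)): print('handle',a,ray(s,*c,.08)[:2].round(3),[ray(s,*p,.08)[:2].round(3) for p in cv2.boxPoints(r)])
for c,a,r in comps(m|m2,300,2000,(248,135,36,38)): print('rest',a,ray(s,*c,.008)[:2].round(3),[ray(s,*p,.008)[:2].round(3) for p in cv2.boxPoints(r)])
print('dial',C((245,110),.375,(305,198),.075))
E
```

```text
riser TL,BL,TR (z.116,.116,.1) [array([0.672, 0.388]), array([0.468, 0.478]), array([0.579, 0.172])]
warmer T L R B [array([ 0.714, -0.242]), array([ 0.542, -0.068]), array([ 0.547, -0.406]), array([ 0.377, -0.239])]
muffin 256 [ 0.629 -0.243]
muffin 256 [ 0.557 -0.316]
muffin 257 [ 0.551 -0.168]
muffin 260 [ 0.478 -0.244]
riser 4174 [array([0.47 , 0.486]), array([0.699, 0.392]), array([0.599, 0.164]), array([0.372, 0.261])]
blade 434 [ 0.575 -0.013] [array([0.529, 0.036]), array([0.623, 0.017]), array([ 0.608, -0.06 ]), array([ 0.514, -0.041])]
handle 112 [0.454 0.012] [array([0.41 , 0.029]), array([0.501, 0.011]), array([ 0.498, -0.005]), array([0.407, 0.013])]
rest 914 [ 0.572 -0.001] [array([0.633, 0.053]), array([ 0.631, -0.06 ]), array([ 0.509, -0.057]), array([0.511, 0.055])]
dial [ 0.444 -0.347]
```

```bash
cat >> h.py <<'E'
def T(p,r):
    m=np.eye(4); m[:3,:3]=r; m[:3,3]=p; return m
def tcp():
    s=telemetry.sense(); return T(s['tcp_pos'],R.from_quat(s['tool_rot']).as_matrix())
def plan(wps,grip,start=None):
    """wps: list of (T, mm per row, deg per row); prints calls of 5 rows"""
    cur=tcp() if start is None else start; poses=[]; a=cur
    for w in wps:
        b,mm,dg=w[:3]; rv=R.from_matrix(a[:3,:3].T@b[:3,:3]).as_rotvec()
        n=max(1,int(np.ceil(max(np.linalg.norm(b[:3,3]-a[:3,3])*1e3/mm,np.degrees(np.linalg.norm(rv))/dg)-.05)))
        for i in range(1,n+1):
            f=i/n; poses.append(T(a[:3,3]+f*(b[:3,3]-a[:3,3]),a[:3,:3]@R.from_rotvec(rv*f).as_matrix()))
        a=b
    while len(poses)%5: poses.append(poses[-1])
    for k in range(0,len(poses),5):
        rows=[]
        for p in poses[k:k+5]:
            m=np.linalg.inv(cur)@p; x=np.round(m[:3,3]*1e3); r=np.round(2*np.degrees(R.from_matrix(m[:3,:3]).as_rotvec()))/2
            rows.append(' '.join('%g'%(v+0) for v in [*x,*r,grip]))
        print('; '.join(rows)); cur=cur@T(x/1e3,R.from_rotvec(np.radians(r)).as_matrix())
    return cur
def down(yaw,pitch=0):
    "tool with x heading yaw(deg), pointing down, then pitched: tip of turner down by pitch"
    return (R.from_euler('z',yaw,degrees=True)*R.from_euler('y',pitch,degrees=True)*R.from_euler('x',180,degrees=True)).as_matrix()
E
python3 - <<'E'
from h import *
s=snapshot('wrist'); t=tcp(); print((np.linalg.inv(t)@s['pose']).round(3),s['fx'])
plan([(T([.40,.0,.36],down(-11.5)),60,10)],1)
E
```

```text
[[-0.001 -0.946 -0.324  0.084]
 [ 1.    -0.001 -0.    -0.001]
 [-0.    -0.324  0.946 -0.17 ]
 [ 0.     0.     0.     1.   ]] 305.8118990108202
33 -45 -13 0 0 2 1; 65 -90 -26 0 0 4 1; 98 -134 -39 0 0 6 1; 130 -179 -52 0 0 8 1; 163 -224 -65 0 0 10 1
24 -49 -13 0 0 2 1; 48 -99 -26 0 0 4 1; 72 -149 -39 0 0 6 1; 97 -199 -52 0 0 8 1; 121 -248 -65 0 0 10 1
15 -53 -13 0 0 2 1; 30 -107 -26 0 0 4 1; 30 -107 -26 0 0 4 1; 30 -107 -26 0 0 4 1; 30 -107 -26 0 0 4 1
```

Emit:
{"method": "move_arm", "body": {"commands": "33 -45 -13 0 0 2 1; 65 -90 -26 0 0 4 1; 98 -134 -39 0 0 6 1; 130 -179 -52 0 0 8 1; 163 -224 -65 0 0 10 1", "grip_force": 90}}

```text
t: 0.78
tcp_pos: [0.2473, -0.3537, 0.2689]
tool_rot: [1.0, 0.022, 0.0, -0.0]
force: [0.7, -0.8, 1.6]
finger_gap: 1.003
gripper_force: 0.0
```

Emit:
{"method": "move_arm", "body": {"commands": "24 -49 -13 0 0 2 1; 48 -99 -26 0 0 4 1; 72 -149 -39 0 0 6 1; 97 -199 -52 0 0 8 1; 121 -248 -65 0 0 10 1"}}

```text
t: 1.4
tcp_pos: [0.3566, -0.1004, 0.3342]
tool_rot: [0.998, -0.065, 0.0, 0.0]
force: [1.3, -0.2, 0.8]
finger_gap: 1.002
gripper_force: 0.0
```

Emit:
{"method": "move_arm", "body": {"commands": "15 -53 -13 0 0 2 1; 30 -107 -26 0 0 4 1; 30 -107 -26 0 0 4 1; 30 -107 -26 0 0 4 1; 30 -107 -26 0 0 4 1"}}

```text
t: 2.02
tcp_pos: [0.3991, -0.001, 0.3592]
tool_rot: [0.995, -0.1, -0.001, 0.0]
force: [0.2, -0.2, -0.4]
finger_gap: 1.002
gripper_force: 0.0
```

```bash
python3 - <<'E'
from h import *
import pickle
s=snap('wrist','w1.png'); pickle.dump(s,open('w1.pkl','wb')); print(tcp().round(3))
for p in ([.575,-.013,.01],[.472,.008,.0665],[.572,-.001,.008]): print(proj(s,p))
E
```

```text
[[ 0.98  -0.199 -0.001  0.399]
 [-0.199 -0.98   0.    -0.001]
 [-0.001  0.    -1.     0.359]
 [ 0.     0.     0.     1.   ]]
[241.33258012  20.03623147]
[240.67028076  94.1709912 ]
[234.1080661   24.24610522]
```

View pics/w1.png

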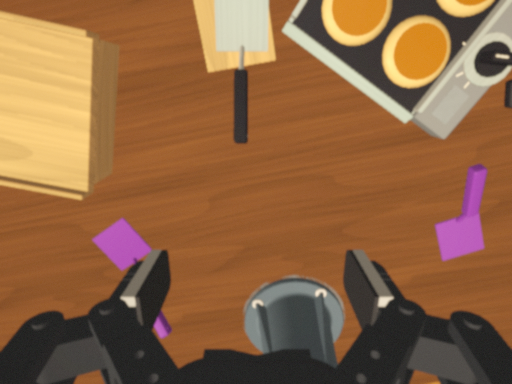

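The image shows the black-handled steel turner at (241,100) with its blade on the slab at (241,25). The predicted grip point (240.7,94) lies on the handle and the yaw matches. The purple decoys are at (125,245) and (470,215).

```bash
python3 - <<'E'
from h import *
import pickle
s=pickle.load(open('w1.pkl','rb'))
print('warmer front corners',ray(s,283,30,.066)[:2].round(4),ray(s,408,122,.066)[:2].round(4))
for v in(75,105,138): print(ray(s,241,v,.07)[:2].round(4))
plan([(T([.472,.008,.12],down(-11.5)),60,10),(T([.472,.008,.0475],down(-11.5)),30,10)],1)
E
```

```text
warmer front corners [ 0.5418 -0.0663] [ 0.3836 -0.2276]
[0.4971 0.0018]
[0.4573 0.0106]
[0.4106 0.0209]
14 -5 48 0 0 0 1; 28 -9 96 0 0 0 1; 42 -14 144 0 0 0 1; 56 -19 191 0 0 0 1; 70 -24 239 0 0 0 1
0 0 24 0 0 0 1; 0 0 49 0 0 0 1; 0 0 73 0 0 0 1; 0 0 73 0 0 0 1; 0 0 73 0 0 0 1
```

Emit:
{"method": "move_arm", "body": {"commands": "14 -5 48 0 0 0 1; 28 -9 96 0 0 0 1; 42 -14 144 0 0 0 1; 56 -19 191 0 0 0 1; 70 -24 239 0 0 0 1"}}

```text
t: 2.7
tcp_pos: [0.4737, 0.0082, 0.1193]
tool_rot: [0.995, -0.1, 0.0, 0.0]
force: [0.1, -0.5, 0.3]
finger_gap: 1.001
gripper_force: 0.0
```

Emit:
{"method": "move_arm", "body": {"commands": "0 0 24 0 0 0 1; 0 0 49 0 0 0 1; 0 0 73 0 0 0 1; 0 0 73 0 0 0 1; 0 0 73 0 0 0 1"}}

```text
t: 3.32
tcp_pos: [0.4735, 0.0089, 0.0481]
tool_rot: [0.995, -0.1, 0.0, 0.0]
force: [0.0, 0.1, -0.2]
finger_gap: 1.003
gripper_force: 0.0
```

Emit:
{"method": "move_arm", "body": {"commands": "0 0 0 0 0 0 -1; 0 0 0 0 0 0 -1; 0 0 0 0 0 0 -1; 0 0 0 0 0 0 -1; 0 0 0 0 0 0 -1", "grip_force": 90}}

```text
t: 3.95
tcp_pos: [0.4727, 0.01, 0.0478]
tool_rot: [0.995, -0.099, -0.0, -0.0]
force: [-1.0, -0.4, 1.6]
finger_gap: 0.142
gripper_force: 88.1
```

Emit:
{"method": "move_arm", "body": {"commands": "0 0 0 0 0 0 -1; 0 0 0 0 0 0 -1; 0 0 -20 0 0 0 -1; 0 0 -60 0 0 0 -1; 0 0 -110 0 0 0 -1"}}

```text
t: 4.58
tcp_pos: [0.4721, 0.01, 0.1577]
tool_rot: [0.995, -0.099, -0.002, -0.0]
force: [0.3, -0.2, -1.5]
finger_gap: 0.116
gripper_force: 88.1
```

```bash
python3 - <<'E'
from h import *
import pickle
s=snap('wrist','w2.png'); pickle.dump(s,open('w2.pkl','wb')); t=tcp(); print(t.round(4)); 
g=t@T([0,0,-.019],np.eye(3))
# expected turner frame: rotation diag(1,-1,-1)
TT=g@T([0,0,0],np.diag([1,-1,-1]))@T([.105,0,-.0585],np.eye(3)); np.save('exp.npy',np.linalg.inv(t)@TT)
for p in([42,40,0],[42,-40,0],[42,0,0],[-42,40,2],[-42,-40,2],[0,0,2]): print(p,proj(s,(TT@np.array([*np.array(p)/1e3,1]))[:3]).round(1))
E
```

```text
[[ 9.805e-01 -1.963e-01  9.100e-03  4.764e-01]
 [-1.963e-01 -9.805e-01 -2.000e-03  9.300e-03]
 [ 9.300e-03  2.000e-04 -1.000e+00  1.638e-01]
 [ 0.000e+00  0.000e+00  0.000e+00  1.000e+00]]
[42, 40, 0] [184.2 -46.8]
[42, -40, 0] [329.5 -47. ]
[42, 0, 0] [256.9 -46.9]
[-42, 40, 2] [194.2 110.3]
[-42, -40, 2] [319.8 110.2]
[0, 0, 2] [256.9  37.1]
```

View pics/w2.png

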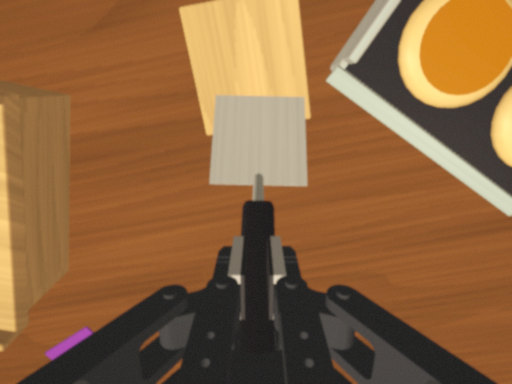

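The blade shows at (210–307, 95–187), lower than predicted: the turner has pitched tip-down in the grip. I'll solve its pose from its corners.

```bash
cat >> h.py <<'E'
def blade(s,px,t=None):
    "turner frame in tool frame from 4 blade corners px: heel left, tip left, tip right, heel right (top face z=2mm)"
    t=tcp() if t is None else t
    obj=np.array([[-42,40,2],[42,40,2],[42,-40,2],[-42,-40,2]],float)/1e3
    K=np.array([[s['fx'],0,s['cx']],[0,s['fy'],s['cy']],[0,0,1]])
    best=None
    n,rv,tv,e=cv2.solvePnPGeneric(obj,np.array(px,float),K,None,flags=cv2.SOLVEPNP_IPPE)
    for r,q,er in zip(rv,tv,e):
        m=np.linalg.inv(t)@s['pose']@T(q[:,0],cv2.Rodrigues(r)[0]); g=(m@[-.105,0,.0585,1])[:3]
        print('err',er,'org',m[:3,3].round(4),'grip',g.round(4),'eul',R.from_matrix(m[:3,:3]@np.diag([1,-1,-1])).as_euler('zyx',degrees=True).round(1))
E
python3 - <<'E'
from h import *
import pickle
s=pickle.load(open('w2.pkl','rb')); hsv=cv2.cvtColor(s['image'],cv2.COLOR_RGB2HSV)
m=((hsv[:,:,1]<60)&(hsv[:,:,2]>100)).astype(np.uint8); m[:,:190]=0; m[:,325:]=0; m[200:]=0; m[:80]=0
m=cv2.morphologyEx(m,cv2.MORPH_OPEN,np.ones((9,9)))
c=max(cv2.findContours(m,0,1)[0],key=cv2.contourArea); a=cv2.approxPolyDP(cv2.convexHull(c),6,True)[:,0]; print(a.tolist())
t=np.array([[.9805,-.1963,.0091,.4764],[-.1963,-.9805,-.002,.0093],[.0093,.0002,-1,.1638],[0,0,0,1]])
blade(s,[(210,186),(215,96),(304,97.5),(307,186.5)],t)
blade(s,[(210,185),(215.5,96),(304,97),(307,186)],t)
E
```

```text
[[302, 98], [305, 184], [211, 182], [217, 97]]
err [65.99853206] org [0.034  0.0018 0.0981] grip [ 0.0166 -0.1135  0.1274] eul [ -98.3   31.2 -165.1]
err [66.52084689] org [0.0279 0.0016 0.0938] grip [ 0.045  -0.0623  0.1941] eul [-95.5  -7.1 151. ]
err [65.72839968] org [0.0343 0.0019 0.099 ] grip [ 0.017  -0.1134  0.1286] eul [ -98.3   31.  -165.3]
err [66.26802486] org [0.0281 0.0018 0.0944] grip [ 0.0456 -0.062   0.1948] eul [-95.7  -7.  151. ]
```

```bash
python3 - <<'E'
src=open('h.py').read(); i=src.index('def blade')
open('h.py','w').write(src[:i]+'''def blade(s,px,t=None,p0=25):
    "fit grip-slip (pitch, x, z in tool frame) to blade corners px: heel left, tip left, tip right, heel right"
    from scipy.optimize import least_squares
    t=tcp() if t is None else t
    obj=np.array([[-42,40,2,1e3],[42,40,2,1e3],[42,-40,2,1e3],[-42,-40,2,1e3]])/1e3
    def fr(p): return T([p[1],p[3],-.019+p[2]],np.diag([1,-1,-1])@R.from_euler('zyx',[p[4],p[0],p[5]],degrees=True).as_matrix())@T([.105,0,-.0585],np.eye(3))
    f=lambda p:np.ravel([proj(s,(t@fr(p)@o)[:3]) for o in obj]-np.array(px))
    r=least_squares(f,[p0,0,0,0,0,0],x_scale=[10,.01,.01,.01,5,5]); print('pitch,dx,dz,dy,yaw,roll',r.x.round(4),'rms',np.sqrt(np.mean(r.fun**2)).round(2)); return fr(r.x)
''')
E
python3 - <<'E'
from h import *
import pickle
s=pickle.load(open('w2.pkl','rb'))
t=np.array([[.9805,-.1963,.0091,.4764],[-.1963,-.9805,-.002,.0093],[.0093,.0002,-1,.1638],[0,0,0,1]])
m=blade(s,[(210,186),(215,96),(304,97.5),(307,186.5)],t); np.save('tt.npy',m); print(m.round(3))
E
```

```text
pitch,dx,dz,dy,yaw,roll [ 3.55516e+01 -1.98000e-02  1.18000e-02  1.00000e-03 -9.45700e-01
  4.79800e-01] rms 0.2
[[ 0.813  0.013  0.581  0.032]
 [ 0.012 -1.     0.007  0.002]
 [ 0.581  0.001 -0.814  0.101]
 [ 0.     0.     0.     1.   ]]
```

```bash
cat >> h.py <<'E'
def corners(s,roi):
    hsv=cv2.cvtColor(s['image'],cv2.COLOR_RGB2HSV); m=((hsv[:,:,1]<60)&(hsv[:,:,2]>100)).astype(np.uint8); k=np.zeros_like(m); u,v,w,h=roi; k[v:v+h,u:u+w]=1
    m=cv2.morphologyEx(m*k,cv2.MORPH_OPEN,np.ones((9,9)))
    c=max(cv2.findContours(m,0,1)[0],key=cv2.contourArea); a=cv2.approxPolyDP(cv2.convexHull(c),6,True)[:,0]; print(a.tolist()); return a
E
python3 - <<'E'
from h import *
t=tcp(); s=snap('wrist'); corners(s,(180,60,150,140)); st=telemetry.sense(); print(t.round(4)[:3,3],st['finger_gap'],st['gripper_force'])
im=cv2.resize(s['image'][180:384,150:360,::-1],(618,600),interpolation=cv2.INTER_CUBIC); cv2.imwrite('pics/w3.png',im)
E
```

```text
[[217, 99], [302, 101], [305, 186], [211, 184]]
[0.4764 0.0093 0.1638] 0.11259918654896495 88.17424189299345
```

View pics/w3.png

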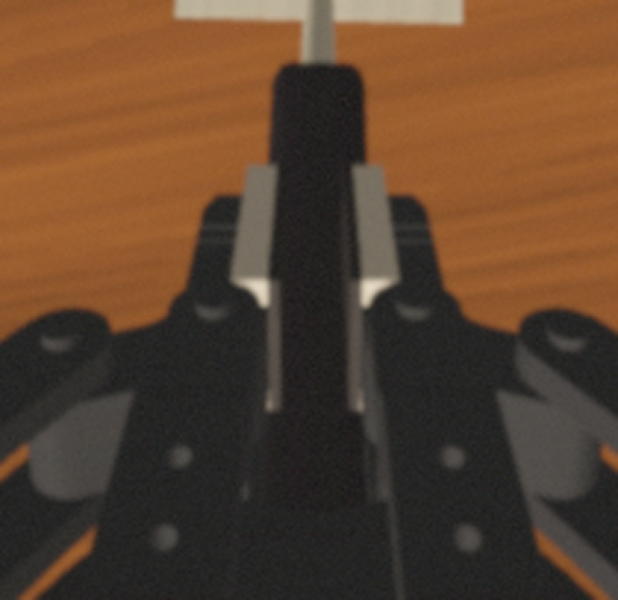

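Emit:
{"method": "move_arm", "body": {"commands": "0 0 0 0 0 0 -1; 0 0 0 0 0 0 -1; 0 0 0 0 0 0 -1; 0 0 0 0 0 0 -1; 0 0 0 0 0 0 -1"}}

```text
t: 5.3
tcp_pos: [0.4729, 0.0098, 0.1573]
tool_rot: [0.995, -0.099, -0.0, -0.0]
force: [0.0, 0.5, -0.9]
finger_gap: 0.108
gripper_force: 88.2
```

```bash
python3 - <<'E'
from h import *
t=tcp(); s=snap('wrist','w4.png'); a=corners(s,(180,60,150,140)); st=telemetry.sense(); print(t.round(4)[:3,3],st['finger_gap'],st['gripper_force'],st['ft_torque'],st['force'])
np.save('tt.npy',blade(s,[(210,a[:,1].max()+1),(215,a[:,1].min()-1),(304,a[:,1].min()),(307,a[:,1].max()+1)],t))
E
```

```text
[[215, 83], [304, 85], [306, 175], [210, 174]]
[0.4729 0.0098 0.1573] 0.1044265776585719 88.42323783785105 [0.01806325 0.10435867 0.02498874] [ 1.09521353  0.88273885 -1.91983839]
pitch,dx,dz,dy,yaw,roll [ 2.93965e+01 -1.56000e-02  1.28000e-02  4.00000e-04 -4.84900e-01
 -1.53200e-01] rms 0.57
```

Emit:
{"method": "move_arm", "body": {"commands": "0 0 0 0 0 0 -1; 0 0 0 0 0 0 -1; 0 0 0 0 0 0 -1; 0 0 0 0 0 0 -1; 0 0 0 0 0 0 -1", "grip_force": 120}}

```text
t: 5.98
tcp_pos: [0.4731, 0.0098, 0.1578]
tool_rot: [0.995, -0.099, 0.0, 0.0]
force: [0.3, 0.5, 0.2]
finger_gap: 0.002
gripper_force: 0.0
```

```bash
cat >> h.py <<'E'
def quad(s,roi):
    "blade corners by line fits to the 4 sides of its mask: heel left, tip left, tip right, heel right"
    hsv=cv2.cvtColor(s['image'],cv2.COLOR_RGB2HSV); m=((hsv[:,:,1]<60)&(hsv[:,:,2]>100)).astype(np.uint8); k=np.zeros_like(m); u,v,w,h=roi; k[v:v+h,u:u+w]=1
    m=cv2.morphologyEx(m*k,cv2.MORPH_OPEN,np.ones((15,15)))
    n,l,st,c=cv2.connectedComponentsWithStats(m); m=l==1+np.argmax(st[1:,4]); r=np.flatnonzero(m.any(1)); q=np.flatnonzero(m.any(0))
    r=r[8:-8]; q=q[10:-10]
    L=np.polyfit(r,[np.flatnonzero(m[i])[0]-.5 for i in r],1); Rr=np.polyfit(r,[np.flatnonzero(m[i])[-1]+.5 for i in r],1)
    Tp=np.polyfit(q,[np.flatnonzero(m[:,i])[0]-.5 for i in q],1); B=np.polyfit(q,[np.flatnonzero(m[:,i])[-1]+.5 for i in q],1)
    def x(a,b): v=(b[0]*a[1]+b[1])/(1-b[0]*a[0]); return [a[0]*v+a[1],v]
    out=[x(L,B),x(L,Tp),x(Rr,Tp),x(Rr,B)]; print(np.round(out,1).tolist()); return out
E
python3 - <<'E'
from h import *
t=tcp(); s=snap('wrist','w5.png'); st=telemetry.sense(); print(t.round(4)[:3,3],st['finger_gap'],st['gripper_force'],st['ft_torque'],st['force'])
m=blade(s,quad(s,(180,50,150,145)),t);np.save('tt.npy',m)
E
```

```text
[0.4731 0.0098 0.1578] 0.00045700508416547577 0.0 [-0.02797736  0.00058983 -0.01235083] [-1.01130038  1.49939173 -0.08495737]Traceback (most recent call last):
  File "<stdin>", line 3, in <module>
  File "h.py", line 53, in quad
    n,l,st,c=cv2.connectedComponentsWithStats(m); m=l==1+np.argmax(st[1:,4]); r=np.flatnonzero(m.any(1)); q=np.flatnonzero(m.any(0))
                                                         ~~~~~~~~~^^^^^^^^^^
    return _wrapfunc(a, 'argmax', axis=axis, out=out, **kwds)
    return bound(*args, **kwds)
ValueError: attempt to get argmax of an empty sequence
```

View pics/w5.png

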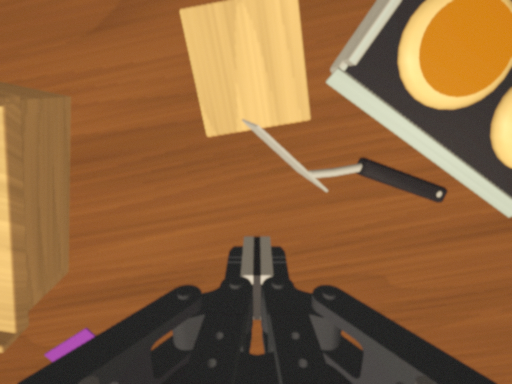

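The turner squeezed out of the tips and now lies on its side. The blade stands on edge from its tip (245,120) to its heel (327,190), and the handle runs to (443,195). The plan is to pinch the blade's top edge, roll it past vertical and let it fall onto its underside, then regrip deeper.

```bash
python3 - <<'E'
from h import *
im=cv2.imread('pics/w5.png'); cv2.imwrite('pics/w5c.png',cv2.resize(im[100:215,220:460],(800,383),interpolation=cv2.INTER_CUBIC))
import pickle
s=snap('wrist'); pickle.dump(s,open('w5.pkl','wb'))
a=ray(s,245,120,.075);b=ray(s,327,190,.075); print(a,b,np.linalg.norm(a-b),np.degrees(np.arctan2(*(a-b)[[1,0]]))); print('hend',ray(s,443,197,.02),'hfront',ray(s,362,165,.03))
E
```

```text
[0.53000723 0.00846417 0.075     ] [ 0.45712882 -0.04926429  0.075     ] 0.09297224825147261 38.38345842938454
hend [ 0.40337711 -0.17973658  0.02      ] hfront [ 0.45917967 -0.0946364   0.03      ]
```

View pics/w5c.png

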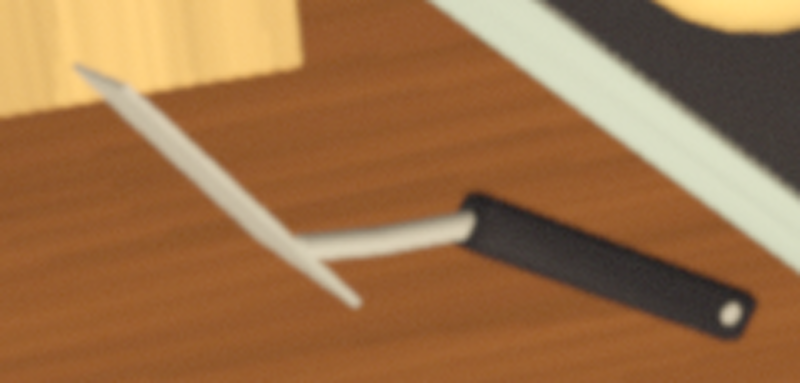

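```bash
python3 - <<'E'
from h import *
import pickle
s=pickle.load(open('w5.pkl','rb'))
b0=ray(s,242.5,119.5,0);tt=ray(s,259,125.5,.075);th=ray(s,327.4,191.5,.075)
print('bottom tip',b0,'top tip',tt,'top heel',th,np.linalg.norm(tt-th),'tip edge len',np.linalg.norm(tt-b0))
d=(tt-th)/np.linalg.norm(tt-th); print('yaw',np.degrees(np.arctan2(d[1],d[0])),'lateral lean mm',1e3*np.cross(d[:2],(tt-b0)[:2]))
E
```

```text
bottom tip [0.52365474 0.01523448 0.        ] top tip [ 0.52345086 -0.00180756  0.075     ] top heel [ 0.45567642 -0.04943519  0.075     ] 0.08283576894646506 tip edge len 0.07691211145661585
yaw 35.097145792530796 lateral lean mm -13.826206416019845<stdin>:6: DeprecationWarning: Arrays of 2-dimensional vectors are deprecated. Use arrays of 3-dimensional vectors instead. (deprecated in NumPy 2.0)
```

```bash
cat > f.py <<'E'
from h import *
def B(yaw,a,edge,u=.055,x=-.010):
    "TCP pose for pinching blade standing on its right edge (mid at edge), leaning a deg to right"
    M=(R.from_euler('z',yaw,degrees=True)*R.from_euler('x',a,degrees=True)).as_matrix()
    return T(np.array(edge)+M@[x,0,u],M@np.diag([1,-1,-1]))
up=lambda m,h:T(m[:3,3]+[0,0,h],m[:3,:3])
E
python3 - <<'E'
from f import *
top=np.array([.4896,-.0256,.0765]); a=14
M=(R.from_euler('z',35,degrees=True)*R.from_euler('x',a,degrees=True)).as_matrix(); edge=top-M@[0,0,.08]; print('edge',edge)
g=B(35,a,edge); pre=B(35,a,edge,u=.145)
print('A'); c=plan([(pre,60,10),(g,35,10)],1)
c1=up(g,.06); d=[.572,-.051,.012]; e=B(0,-45,d)
print('lift'); c=plan([(c1,25,10)],-1,start=c)
print('carry'); c=plan([(up(e,.05),40,8),(e,25,8)],-1,start=c)
print('release'); c=plan([(e,25,8)],1,start=c)
E
```

```text
edge [ 0.47849914 -0.00974633 -0.00112366]
A
6 10 4 2.5 -1 -9 1; 11 20 7 5.5 -2.5 -18.5 1; 17 30 11 8 -3.5 -27.5 1; 22 40 15 10.5 -4.5 -37 1; 28 50 18 13 -5.5 -46 1
0 -1 30 0.5 0 0 1; 0 -1 60 0.5 0 0 1; 0 -1 90 0.5 0 0 1; 0 -1 90 0.5 0 0 1; 0 -1 90 0.5 0 0 1
lift
0 -5 -19 0 0 0 -1; 0 -10 -39 0 0 0 -1; 0 -15 -58 0 0 0 -1; 0 -15 -58 0 0 0 -1; 0 -15 -58 0 0 0 -1
carry
9 4 0 -6.5 -1 4 -1; 17 9 1 -12.5 -2 8 -1; 26 13 1 -19 -3 11.5 -1; 34 17 1 -25.5 -4.5 15.5 -1; 43 21 1 -32 -5.5 19.5 -1
9 1 1 -6 -1 4 -1; 19 2 2 -12.5 -2 8 -1; 28 2 3 -19 -3 11.5 -1; 38 3 4 -25.5 -4.5 15.5 -1; 40 -5 27 -25.5 -4.5 15.5 -1
0 -18 18 0 0 0 -1; 0 -18 18 0 0 0 -1; 0 -18 18 0 0 0 -1; 0 -18 18 0 0 0 -1; 0 -18 18 0 0 0 -1
release
0 0 0 0 0 0 1; 0 0 0 0 0 0 1; 0 0 0 0 0 0 1; 0 0 0 0 0 0 1; 0 0 0 0 0 0 1
```

Emit:
{"method": "move_arm", "body": {"commands": "6 10 4 2.5 -1 -9 1; 11 20 7 5.5 -2.5 -18.5 1; 17 30 11 8 -3.5 -27.5 1; 22 40 15 10.5 -4.5 -37 1; 28 50 18 13 -5.5 -46 1"}}

```text
t: 6.7
tcp_pos: [0.4907, -0.0452, 0.1396]
tool_rot: [0.946, 0.3, -0.036, -0.115]
force: [-0.3, -0.6, 0.2]
finger_gap: 0.998
gripper_force: 0.0
```

Emit:
{"method": "move_arm", "body": {"commands": "0 -1 30 0.5 0 0 1; 0 -1 60 0.5 0 0 1; 0 -1 90 0.5 0 0 1; 0 -1 90 0.5 0 0 1; 0 -1 90 0.5 0 0 1"}}

```text
t: 7.32
tcp_pos: [0.4788, -0.0267, 0.0531]
tool_rot: [0.947, 0.297, -0.036, -0.118]
force: [0.4, -0.1, -0.1]
finger_gap: 0.996
gripper_force: 0.0
```

Emit:
{"method": "move_arm", "body": {"commands": "0 0 0 0 0 0 -1; 0 0 0 0 0 0 -1; 0 0 0 0 0 0 -1; 0 0 0 0 0 0 -1; 0 0 0 0 0 0 -1", "grip_force": 80}}

```text
t: 7.95
tcp_pos: [0.478, -0.0263, 0.0527]
tool_rot: [0.947, 0.297, -0.037, -0.118]
force: [0.1, 1.1, 0.6]
finger_gap: 0.008
gripper_force: 23.9
```

Emit:
{"method": "move_arm", "body": {"commands": "0 0 0 0 0 0 -1; 0 0 0 0 0 0 -1; 0 -5 -19 0 0 0 -1; 0 -10 -39 0 0 0 -1; 0 -15 -58 0 0 0 -1"}}

```text
t: 8.57
tcp_pos: [0.4775, -0.0262, 0.1126]
tool_rot: [0.947, 0.297, -0.037, -0.118]
force: [-0.1, 0.6, -1.6]
finger_gap: 0.002
gripper_force: 23.7
```

```bash
python3 - <<'E'
from h import *
s=snap('wrist','w6.png'); print(tcp().round(3),telemetry.sense()['finger_gap'])
E
```

```text
[[ 0.82   0.555 -0.137  0.479]
 [ 0.572 -0.795  0.201 -0.026]
 [ 0.003 -0.243 -0.97   0.115]
 [ 0.     0.     0.     1.   ]] 0.005565164150732164
```

View pics/w6.png

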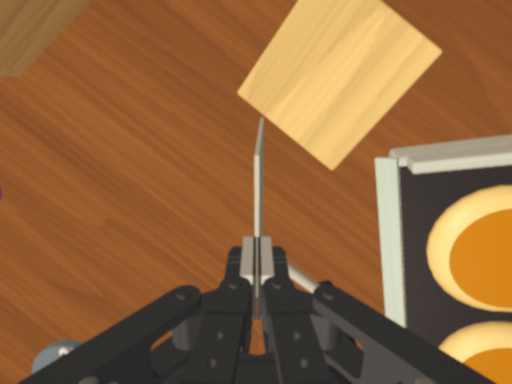

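Emit:
{"method": "move_arm", "body": {"commands": "9 4 0 -6.5 -1 4 -1; 17 9 1 -12.5 -2 8 -1; 26 13 1 -19 -3 11.5 -1; 34 17 1 -25.5 -4.5 15.5 -1; 43 21 1 -32 -5.5 19.5 -1"}}

```text
t: 9.25
tcp_pos: [0.5245, -0.0177, 0.1059]
tool_rot: [0.976, 0.138, -0.017, 0.169]
force: [-0.5, 0.4, -1.7]
finger_gap: 0.003
gripper_force: 24.7
```

Emit:
{"method": "move_arm", "body": {"commands": "9 1 1 -6 -1 4 -1; 19 2 2 -12.5 -2 8 -1; 28 2 3 -19 -3 11.5 -1; 38 3 4 -25.5 -4.5 15.5 -1; 38 3 4 -25.5 -4.5 15.5 -1"}}

```text
t: 9.88
tcp_pos: [0.562, -0.0102, 0.0974]
tool_rot: [0.923, 0.003, -0.003, 0.384]
force: [-0.3, -0.3, -1.9]
finger_gap: 0.002
gripper_force: 25.5
```

```bash
python3 - <<'E'
from f import *
s=snap('wrist','w7.png'); s2=snap('scene'); cv2.imwrite('pics/s7.png',np.hstack([cv2.resize(s['image'],(400,300)),cv2.resize(s2['image'][130:280,150:350],(400,300))])[:,:,::-1]);print(tcp().round(3)); e=B(0,-45,[.572,-.051,.011])
c=plan([(e,15,8)],-1)
E
```

```text
[[ 1.     0.006 -0.004  0.561]
 [ 0.001 -0.705 -0.709 -0.012]
 [-0.007  0.709 -0.705  0.099]
 [ 0.     0.     0.     1.   ]]
0 -9 9 0 0 0 -1; 1 -17 18 0 0 0 -1; 1 -26 26 0 0 0 -1; 1 -35 35 0 0 0.5 -1; 1 -35 35 0 0 0.5 -1
```

View pics/s7.png

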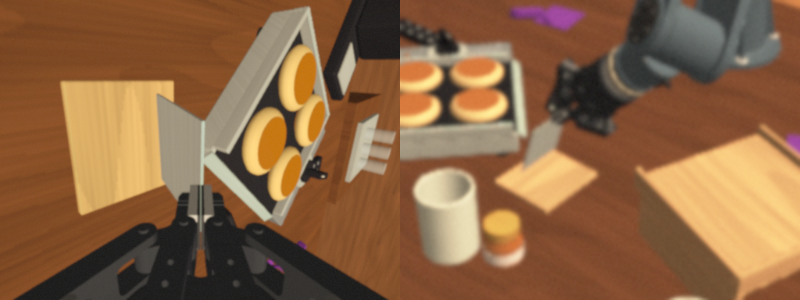

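Emit:
{"method": "move_arm", "body": {"commands": "0 -10 7 0 0 0 -1; 0 -21 14 0 0 0 -1; 0 -31 21 0 0 0 -1; 0 -41 27 0 0 0 -1; 0 -41 27 0 0 0 -1"}}

```text
t: 10.6
tcp_pos: [0.568, -0.0035, 0.0631]
tool_rot: [0.92, 0.002, 0.005, 0.392]
force: [-0.8, 11.4, 38.6]
finger_gap: 0.008
gripper_force: 39.4
```

Emit:
{"method": "move_arm", "body": {"commands": "0 0 0 0 0 0 -0.5; 0 0 0 0 0 0 -0.3; 0 0 0 0 0 0 -0.3; 0 0 -20 0 0 0 -0.3; 0 0 -60 0 0 0 -0.3"}}

```text
t: 11.22
tcp_pos: [0.5607, 0.0401, 0.0942]
tool_rot: [0.923, 0.001, -0.004, 0.385]
force: [1.3, 0.0, 0.8]
finger_gap: 0.348
gripper_force: 0.0
```

Emit:
{"method": "move_arm", "body": {"commands": "0 0 -40 0 0 0 0; 0 0 -80 0 0 0 0; 0 0 -120 0 0 0 0.5; 0 0 -160 8 0 0 1; 0 0 -160 18 0 0 1"}}

```text
t: 11.85
tcp_pos: [0.564, 0.1586, 0.2099]
tool_rot: [0.973, 0.003, 0.001, 0.232]
force: [-0.3, -1.1, -0.5]
finger_gap: 1.0
gripper_force: 0.0
```

```bash
python3 - <<'E'
from f import *
s=snap('wrist','w8.png'); s2=snap('scene');s3=snap('top'); 
f=lambda a:cv2.resize(a,(400,300),interpolation=cv2.INTER_CUBIC)
cv2.imwrite('pics/s8.png',np.vstack([np.hstack([f(s['image']),f(s2['image'][130:280,150:350])]),np.hstack([f(s3['image'][110:215,230:370]),f(s2['image'])])])[:,:,::-1]);print(tcp().round(3))
E
```

```text
[[ 1.    -0.001 -0.002  0.563]
 [-0.002 -0.889 -0.457  0.153]
 [-0.001  0.457 -0.889  0.21 ]
 [ 0.     0.     0.     1.   ]]
```

View pics/s8.png

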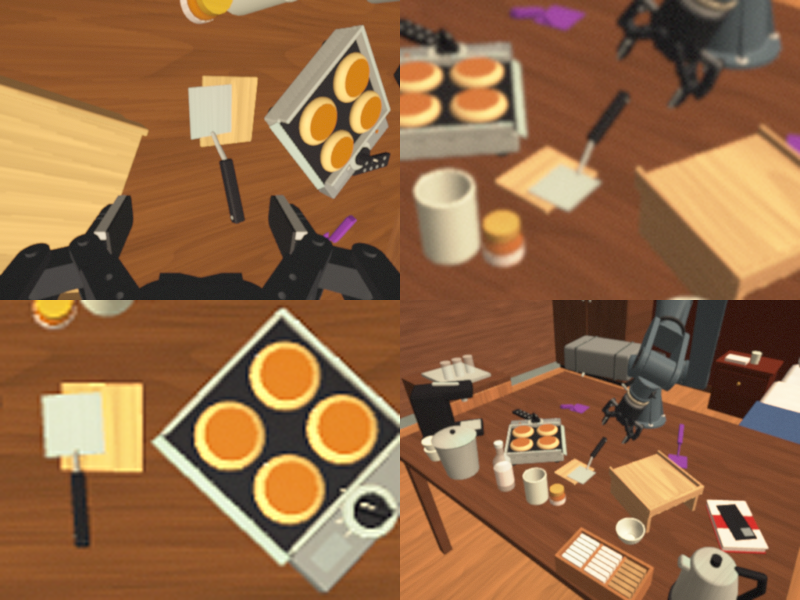

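The turner is upright again. In the top-view panel (lower left of the composite), the blade is at (73,425), left of the slab's middle, with the handle towards the robot. I'll measure it and regrip 10 mm deeper, because the tips stood too far back last time.

```bash
cat > g.py <<'E'
from f import *
def comps(m,lo,hi,roi):
    u,v,w,h=roi; M=np.zeros_like(m); M[v:v+h,u:u+w]=m[v:v+h,u:u+w]
    n,l,st,c=cv2.connectedComponentsWithStats(M.astype(np.uint8)); return [(c[i],st[i,4],cv2.minAreaRect(np.argwhere(l==i)[:,::-1].astype(np.float32))) for i in range(1,n) if lo<st[i,4]<hi]
def topturner(s):
    hsv=cv2.cvtColor(s['image'],cv2.COLOR_RGB2HSV)
    for c,a,r in comps((hsv[:,:,1]<70)&(hsv[:,:,2]>140),100,900,(240,130,44,50)): print('blade',a,ray(s,*c,.01)[:2].round(4),[ray(s,*p,.01)[:2].round(3) for p in cv2.boxPoints(r)])
    for c,a,r in comps(hsv[:,:,2]<60,20,900,(240,150,44,60)): print('handle',a,ray(s,*c,.073)[:2].round(4),[ray(s,*p,.073)[:2].round(3) for p in cv2.boxPoints(r)])
def muffins(s):
    hsv=cv2.cvtColor(s['image'],cv2.COLOR_RGB2HSV)
    for c,a,r in comps((hsv[:,:,0]<16)&(hsv[:,:,1]>170)&(hsv[:,:,2]>150),50,600,(100,80,300,130)): 
        z=.124 if c[0]<240 else .074; print('muffin',a,ray(s,*c,z)[:2].round(3))
GP=12; GT=T([-.105,0,.0585],R.from_euler('y',GP,degrees=True).as_matrix()@np.diag([1,-1,-1]))@T([0,0,.029],np.eye(3))
def W(x,y,z,yaw,pitch=0): return T([x,y,z],R.from_euler('zy',[yaw,pitch],degrees=True).as_matrix())
E
python3 - <<'E'
from g import *
s=snap('top'); topturner(s); muffins(s)
w=snap('wrist'); hsv=cv2.cvtColor(w['image'],cv2.COLOR_RGB2HSV)
for c,a,r in comps((hsv[:,:,1]<45)&(hsv[:,:,2]>140),1000,9000,(220,90,95,100)): print('wblade',a,c,ray(w,*c,.01)[:2].round(4),r)
for c,a,r in comps((hsv[:,:,2]<60),300,9000,(260,190,70,100)): print('whandle',a,c,ray(w,*c,.073)[:2].round(4),[ray(w,*p,.073)[:2].round(3) for p in cv2.boxPoints(r)])
E
```

```text
blade 444 [0.5754 0.0383] [array([0.616, 0.08 ]), array([ 0.62, -0.  ]), array([ 0.516, -0.005]), array([0.512, 0.075])]
handle 110 [0.4552 0.0319] [array([0.499, 0.042]), array([0.5  , 0.026]), array([0.41 , 0.022]), array([0.409, 0.038])]
muffin 198 [0.815 0.375]
muffin 245 [ 0.629 -0.243]
muffin 250 [ 0.557 -0.316]
muffin 252 [ 0.551 -0.167]
muffin 157 [0.498 0.538]
muffin 254 [ 0.478 -0.244]
muffin 77 [0.398 0.146]
wblade 3266 [264.41763625 138.82608696] [0.5773 0.0407] ((265.6482849121094, 140.52069091796875), (66.17972564697266, 54.31787109375), 86.633544921875)
whandle 944 [293.87076271 240.17161017] [0.4572 0.0313] [array([0.511, 0.057]), array([0.511, 0.036]), array([0.387, 0.002]), array([0.39 , 0.028])]
```

```bash
python3 - <<'E'
from g import *
g=W(.576,.038,.008,3)@GT; print(g.round(3))
print('A'); c=plan([(g@T([0,0,-.09],np.eye(3)),60,10),(g,35,10)],1)
E
```

```text
[[ 0.977  0.052 -0.208  0.465]
 [ 0.051 -0.999 -0.011  0.032]
 [-0.208  0.    -0.978  0.038]
 [ 0.     0.     0.     1.   ]]
A
-26 23 43 9 -3.5 -2 1; -51 47 85 18 -7 -4 1; -77 70 128 27 -10.5 -5.5 1; -83 57 154 27 -10.5 -5.5 1; -89 44 180 27 -10.5 -5.5 1
0 0 30 0 -0.5 0 1; 0 0 30 0 -0.5 0 1; 0 0 30 0 -0.5 0 1; 0 0 30 0 -0.5 0 1; 0 0 30 0 -0.5 0 1
```

Emit:
{"method": "move_arm", "body": {"commands": "-26 23 43 9 -3.5 -2 1; -51 47 85 18 -7 -4 1; -77 70 128 27 -10.5 -5.5 1; -83 57 154 27 -10.5 -5.5 1; -89 44 180 27 -10.5 -5.5 1"}}

```text
t: 12.72
tcp_pos: [0.4716, 0.0311, 0.0655]
tool_rot: [0.994, 0.023, -0.103, 0.001]
force: [0.3, 1.4, -0.5]
finger_gap: 1.0
gripper_force: 0.0
```

Emit:
{"method": "move_arm", "body": {"commands": "0 0 15 0 -0.5 0 1; 0 0 30 0 -0.5 0 1; 0 0 30 0 -0.5 0 1; 0 0 30 0 -0.5 0 1; 0 0 30 0 -0.5 0 1"}}

```text
t: 13.35
tcp_pos: [0.4676, 0.0323, 0.0391]
tool_rot: [0.994, 0.025, -0.105, 0.001]
force: [-0.1, -0.1, 0.2]
finger_gap: 1.001
gripper_force: 0.0
```

Emit:
{"method": "move_arm", "body": {"commands": "0 0 0 0 0 0 -1; 0 0 0 0 0 0 -1; 0 0 0 0 0 0 -1; 0 0 0 0 0 0 -1; 0 0 0 0 0 0 -1", "grip_force": 60}}

```text
t: 13.98
tcp_pos: [0.4668, 0.0321, 0.0385]
tool_rot: [0.994, 0.025, -0.106, 0.001]
force: [-0.8, -0.4, 1.9]
finger_gap: 0.21
gripper_force: 61.2
```

```bash
python3 - <<'E'
from g import *
print(tcp().round(3)); s=snap('top'); topturner(s); print(telemetry.sense()['force'],telemetry.sense()['finger_gap'])
w=snap('wrist','w9.png')
E
```

```text
[[ 0.976  0.05  -0.21   0.467]
 [ 0.049 -0.999 -0.008  0.032]
 [-0.21  -0.003 -0.978  0.038]
 [ 0.     0.     0.     1.   ]]
handle 24 [0.5316 0.0243] [array([0.537, 0.059]), array([0.549, 0.055]), array([ 0.525, -0.012]), array([ 0.514, -0.008])]
handle 91 [0.5134 0.0306] [array([0.511, 0.07 ]), array([0.532, 0.067]), array([ 0.519, -0.015]), array([ 0.498, -0.011])]
[-0.69101891 -0.99723656  1.22956005] 0.2078154219240408
```

Emit:
{"method": "move_arm", "body": {"commands": "0 0 0 0 0 0 -1; 0 0 0 0 0 0 -1; 0 0 -10 0 0 0 -1; 0 0 -30 0 0 0 -1; 0 0 -50 0 0 0 -1", "grip_force": 100}}

```text
t: 14.7
tcp_pos: [0.4772, 0.0327, 0.0878]
tool_rot: [0.994, 0.025, -0.106, 0.001]
force: [0.6, 0.1, -1.1]
finger_gap: 0.196
gripper_force: 100.4
```

Emit:
{"method": "move_arm", "body": {"commands": "0 0 -20 0 0 0 -1; 0 0 -40 0 0 0 -1; 0 0 -60 0 0 0 -1; 0 0 -60 0 0 0 -1; 0 0 -60 0 0 0 -1"}}

```text
t: 15.32
tcp_pos: [0.4891, 0.0332, 0.1454]
tool_rot: [0.994, 0.025, -0.106, 0.001]
force: [-0.3, 0.5, -1.7]
finger_gap: 0.197
gripper_force: 100.4
```

```bash
python3 - <<'E'
from g import *
t=tcp(); s=snap('wrist','w10.png'); st=telemetry.sense(); print(t.round(4)[:3,3],st['finger_gap'],st['gripper_force'])
TT=t@np.linalg.inv(GT)
for p in([42,40,2],[42,-40,2],[-42,40,2],[-42,-40,2]): print(p,proj(s,(TT@np.array([*np.array(p)/1e3,1]))[:3]).round(1))
hsv=cv2.cvtColor(s['image'],cv2.COLOR_RGB2HSV); m=((hsv[:,:,1]<60)&(hsv[:,:,2]>100))
for v in range(0,200,20):
    q=np.flatnonzero(m[v,150:370])+150; print(v,(q.min(),q.max(),len(q)) if len(q) else None)
E
```

```text
[0.4891 0.0332 0.1454] 0.19601051626767738 100.41129112243652
[42, 40, 2] [166.1 -90.2]
[42, -40, 2] [349.5 -90.3]
[-42, 40, 2] [188.3 103. ]
[-42, -40, 2] [326.9 102.9]
0 (np.int64(178), np.int64(337), 160)
20 (np.int64(180), np.int64(334), 155)
40 (np.int64(182), np.int64(332), 151)
60 (np.int64(184), np.int64(330), 147)
80 (np.int64(187), np.int64(328), 142)
100 (np.int64(189), np.int64(325), 137)
120 (np.int64(251), np.int64(262), 12)
140 (np.int64(251), np.int64(263), 13)
160 (np.int64(250), np.int64(262), 13)
180 (np.int64(250), np.int64(262), 13)
```

```bash
cat >> g.py <<'E'
def tipW(x,y,z,yaw,pitch): return W(x,y,z,yaw,pitch)@T([-.042,0,0],np.eye(3))
def off(p,yaw,d): return np.array(p)+d*np.array([np.cos(np.radians(yaw)),np.sin(np.radians(yaw))])
E
python3 - <<'E'
from g import *
s=cv2.imread('pics/w10.png'); hsv=cv2.cvtColor(s,cv2.COLOR_BGR2HSV); m=((hsv[:,:,1]<60)&(hsv[:,:,2]>100))
print('heel v',[int(np.flatnonzero(m[:118,u]).max()) for u in(195,210,230,280,300,318)],[int(np.flatnonzero(m[v,150:250]).max()) for v in (112,)])
m1=[.551,-.168]; y=-45
a=tipW(*off(m1,y,-.066),.13,y,8)@GT; b=tipW(*off(m1,y,-.066),.054,y,8)@GT
c=plan([(a,50,8),(b,30,8)],-1)
print(a.round(3)[:3,3],b.round(3)[:3,3])
E
```

```text
Traceback (most recent call last):
ValueError: zero-size array to reduction operation maximum which has no identity
```

```bash
python3 - <<'E'
from g import *
s=cv2.imread('pics/w10.png'); hsv=cv2.cvtColor(s,cv2.COLOR_BGR2HSV); m=((hsv[:,:,1]<60)&(hsv[:,:,2]>100))
print('heel v',[int(np.flatnonzero(m[:119,u]).max()) for u in(195,210,230,280,300,318)])
m1=[.551,-.168]; y=-45
a=tipW(*off(m1,y,-.066),.13,y,8)@GT; b=tipW(*off(m1,y,-.066),.054,y,8)@GT
c=plan([(a,50,8),(b,30,8)],-1)
print(a.round(3)[:3,3],b.round(3)[:3,3])
E
```

```text
heel v [106, 106, 106, 106, 106, 106]
-13 6 -1 1 -1 7 -1; -27 12 -3 2 -2 13.5 -1; -40 18 -4 3 -3 20.5 -1; -54 24 -6 4 -4 27 -1; -67 30 -7 5 -5.5 34 -1
-8 12 -2 1 -1 6.5 -1; -16 25 -3 2 -2 13.5 -1; -9 23 21 2 -2 13.5 -1; -1 22 46 2 -2 13.5 -1; 6 20 70 2 -2 13.5 -1
[ 0.401 -0.013  0.175] [ 0.401 -0.013  0.099]
```

```bash
sed -i 's/^GP=12/GP=10/' g.py; python3 - <<'E'
from g import *
m1=[.551,-.168]; y=-45
a=tipW(*off(m1,y,-.066),.13,y,8)@GT; b=tipW(*off(m1,y,-.066),.054,y,8)@GT
c=plan([(a,50,8),(b,30,8)],-1)
E
```

```text
-16 7 -2 1 -1 8 -1; -31 14 -3 2 -2 16 -1; -47 21 -5 3 -2.5 23.5 -1; -62 28 -7 4 -3.5 31.5 -1; -78 35 -8 5 -4.5 39.5 -1
-7 15 -2 1 -1 8 -1; -1 13 22 1 -1 8 -1; 6 11 46 1 -1 8 -1; 13 9 71 1 -1 8 -1; 13 9 71 1 -1 8 -1
```

Emit:
{"method": "move_arm", "body": {"commands": "-16 7 -2 1 -1 8 -1; -31 14 -3 2 -2 16 -1; -47 21 -5 3 -2.5 23.5 -1; -62 28 -7 4 -3.5 31.5 -1; -78 35 -8 5 -4.5 39.5 -1"}}

```text
t: 16.0
tcp_pos: [0.4161, -0.0057, 0.1694]
tool_rot: [0.937, -0.319, -0.139, -0.005]
force: [-0.0, 0.5, -1.8]
finger_gap: 0.195
gripper_force: 100.4
```

Emit:
{"method": "move_arm", "body": {"commands": "-7 15 -2 1 -1 8 -1; -1 13 22 1 -1 8 -1; 6 11 46 1 -1 8 -1; 13 9 71 1 -1 8 -1; 13 9 71 1 -1 8 -1"}}

```text
t: 16.62
tcp_pos: [0.4015, -0.0132, 0.0975]
tool_rot: [0.912, -0.383, -0.147, -0.006]
force: [0.4, -0.3, -2.2]
finger_gap: 0.194
gripper_force: 100.4
```

```bash
python3 - <<'E'
from g import *
t=tcp(); w=t@np.linalg.inv(GT); print('turner',w[:3,3].round(4),'tip',(w@[.042,0,0,1])[:3].round(4),R.from_matrix(w[:3,:3]).as_euler('zyx',degrees=True).round(1),telemetry.sense()['force'].round(1))
s=snap('wrist'); s2=snap('scene'); s3=snap('top'); muffins(s3)
f=lambda a:cv2.resize(a,(400,300),interpolation=cv2.INTER_CUBIC)
cv2.imwrite('pics/s11.png',np.vstack([np.hstack([f(s['image']),f(s2['image'][130:250,120:280])]),np.hstack([f(s3['image'][110:200,260:380]),f(s2['image'])])])[:,:,::-1])
E
```

```text
turner [ 0.4742 -0.091   0.0567] tip [ 0.5036 -0.1207  0.0524] [-45.    8.3   0. ] [ 0.4 -0.3 -2.2]
muffin 194 [0.816 0.372]
muffin 252 [ 0.629 -0.243]
muffin 252 [ 0.557 -0.316]
muffin 188 [ 0.554 -0.174]
muffin 140 [0.491 0.536]
muffin 258 [ 0.478 -0.244]
```

View pics/s11.png

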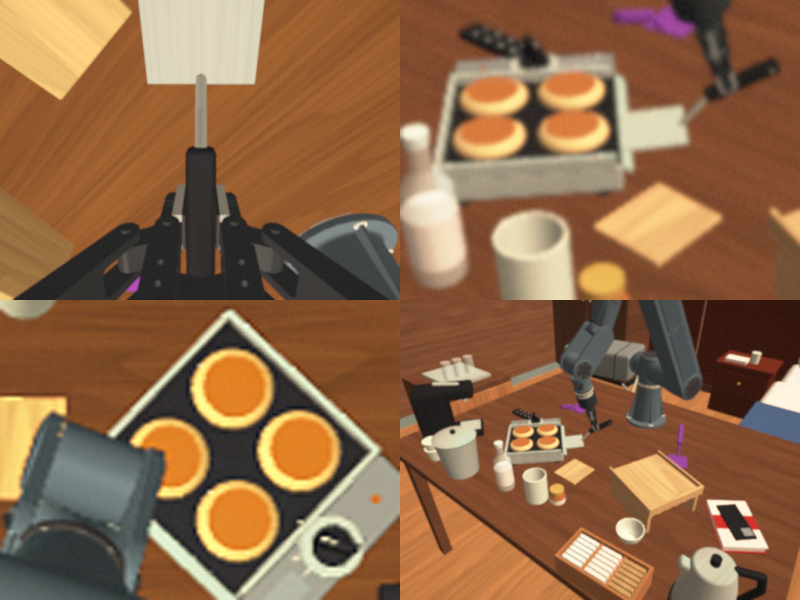

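```bash
cat >> g.py <<'E'
def ins(m,y,d=.050,z=.0495,p=8,mm=15):
    a=tipW(*off(m,y,-.062),z,y,p)@GT; b=tipW(*off(m,y,d),z,y,p)@GT
    print('insert'); c=plan([(a,15,5),(b,mm,5)],-1)
    l=tipW(*off(m,y,d),z+.004,y,0)@GT; u=tipW(*off(m,y,d),z+.07,y,-4)@GT
    print('lift'); return plan([(l,20,3),(u,22,4)],-1,start=c)
E
python3 -c "
from g import *
ins([.551,-.168],-45)"
```

```text
insert
4 1 4 0 0 0 -1; 18 1 1 0 0 0 -1; 31 1 -3 0 0 0 -1; 45 1 -7 0 0 0 -1; 58 1 -11 0 0 0 -1
14 0 -3 0 0 0 -1; 27 0 -7 0 0 0 -1; 41 0 -11 0 0 0 -1; 54 0 -15 0 0 0 -1; 54 0 -15 0 0 0 -1
lift
0 1 4 2 2 -0.5 -1; 0 2 8 3.5 3.5 -0.5 -1; -1 3 12 5.5 5.5 -1 -1; -6 5 -7 6.5 6.5 -1 -1; -12 7 -25 7.5 7.5 -1.5 -1
-3 0 -19 1 1 0 -1; -3 0 -19 1 1 0 -1; -3 0 -19 1 1 0 -1; -3 0 -19 1 1 0 -1; -3 0 -19 1 1 0 -1
```

```bash
sed -i "s/from_euler('zy',\[yaw/from_euler('ZY',[yaw/" g.py; python3 -c "
from g import *
a=tipW(*off([.551,-.168],-45,-.064),.0535,-45,8)@GT
plan([(a,15,5)],-1)"
```

```text
1 3 -3 2.5 -1 -0.5 -1; 1 5 -5 5.5 -2.5 -1.5 -1; 1 5 -5 5.5 -2.5 -1.5 -1; 1 5 -5 5.5 -2.5 -1.5 -1; 1 5 -5 5.5 -2.5 -1.5 -1
```

Emit:
{"method": "move_arm", "body": {"commands": "1 3 -3 2.5 -1 -0.5 -1; 1 5 -5 5.5 -2.5 -1.5 -1; 1 5 -5 5.5 -2.5 -1.5 -1; 1 5 -5 5.5 -2.5 -1.5 -1; 1 5 -5 5.5 -2.5 -1.5 -1"}}

```text
t: 17.4
tcp_pos: [0.4021, -0.0183, 0.1042]
tool_rot: [0.913, -0.377, -0.145, -0.06]
force: [-0.3, -0.6, -1.5]
finger_gap: 0.205
gripper_force: 100.4
```

```bash
cat >> g.py <<'E'
def show():
    t=tcp(); w=t@np.linalg.inv(GT); print('turner',w[:3,3].round(4),'tip',(w@[.042,0,0,1])[:3].round(4),R.from_matrix(w[:3,:3]).as_euler('ZYX',degrees=True).round(1),telemetry.sense()['force'].round(1))
E
python3 -c "
from g import *
show(); ins([.551,-.168],-45)"
```

```text
turner [ 0.4764 -0.0922  0.0592] tip [ 0.5059 -0.1215  0.0534] [-44.8   8.    0. ] [-0.3 -0.6 -1.5]
insert
4 1 3 0 0 0 -1; 17 1 -1 0 0 0 -1; 30 1 -6 0 0 0 -1; 44 1 -10 0 0 0 -1; 57 1 -14 0 0 0 -1
13 0 -5 0 0 0 -1; 27 0 -9 0 0 0 -1; 40 0 -13 0 0 0 -1; 53 0 -18 0 0 0 -1; 53 0 -18 0 0 0 -1
lift
0 0 6 0 2.5 0 -1; 0 0 12 0 5.5 0 -1; 0 0 18 0 8 0 -1; -6 0 1 0 9.5 0 -1; -12 0 -17 0 10.5 0 -1
-3 0 -18 0 1.5 0 -1; -3 0 -18 0 1.5 0 -1; -3 0 -18 0 1.5 0 -1; -3 0 -18 0 1.5 0 -1; -3 0 -18 0 1.5 0 -1
```

Emit:
{"method": "move_arm", "body": {"commands": "4 1 3 0 0 0 -1; 17 1 -1 0 0 0 -1; 30 1 -6 0 0 0 -1; 44 1 -10 0 0 0 -1; 57 1 -14 0 0 0 -1"}}

```text
t: 18.02
tcp_pos: [0.4434, -0.0615, 0.0995]
tool_rot: [0.913, -0.377, -0.145, -0.06]
force: [-0.3, -0.0, -1.9]
finger_gap: 0.192
gripper_force: 100.5
```

Emit:
{"method": "move_arm", "body": {"commands": "13 0 -5 0 0 0 -1; 27 0 -9 0 0 0 -1; 40 0 -13 0 0 0 -1; 53 0 -18 0 0 0 -1; 53 0 -18 0 0 0 -1"}}

```text
t: 18.65
tcp_pos: [0.4836, -0.1013, 0.1003]
tool_rot: [0.913, -0.377, -0.144, -0.06]
force: [0.1, 0.3, -2.0]
finger_gap: 0.191
gripper_force: 100.3
```

```bash
python3 - <<'E'
from g import *
show()
s=snap('wrist','w12.png'); s2=snap('scene','sc12.png'); s3=snap('top','t12.png'); muffins(s3); print(telemetry.sense()['finger_gap'])
hsv=cv2.cvtColor(s['image'],cv2.COLOR_RGB2HSV)
for c,a,r in comps((hsv[:,:,0]<16)&(hsv[:,:,1]>170)&(hsv[:,:,2]>150),300,60000,(0,0,512,300)): print(c,a,r, ray(s,*c,.08))
E
```

```text
turner [ 0.5579 -0.1753  0.0554] tip [ 0.5873 -0.2046  0.0496] [-44.9   7.9   0.1] [ 0.1  0.3 -2. ]
muffin 193 [0.815 0.374]
muffin 60 [ 0.657 -0.263]
muffin 234 [ 0.556 -0.318]
muffin 141 [0.492 0.536]
muffin 74 [ 0.471 -0.263]
0.19494755114938797
[425.65623284 207.47336628] 1821 ((412.80499267578125, 215.9813232421875), (12.981395721435547, 233.07296752929688), 59.931419372558594) [ 0.40346951 -0.18034611  0.08      ]
[289.69339112 169.59804984] 923 ((292.3048400878906, 166.49630737304688), (20.181427001953125, 62.67826843261719), 52.4314079284668) [ 0.49030812 -0.13597243  0.08      ]
[334.42879949 194.85153257] 3132 ((339.8758544921875, 191.0081787109375), (29.35378646850586, 149.52493286132812), 54.62525177001953) [ 0.45518292 -0.14360062  0.08      ]
[378.37859008 190.7232376 ] 766 ((367.76513671875, 198.16444396972656), (10.486167907714844, 162.94525146484375), 55.00798034667969) [ 0.4380482 -0.1655353  0.08     ]
[386.93352601 217.21387283] 692 ((398.83233642578125, 209.81304931640625), (6.59128999710083, 213.20916748046875), 60.642250061035156) [ 0.41396355 -0.15745129  0.08
[... 330 characters left out ...]
01466575  0.08      ]
[448.31439394 217.62045455] 1320 ((452.68231201171875, 215.60845947265625), (18.0819091796875, 136.8106231689453), 64.44003295898438) [ 0.38393872 -0.18704787  0.08      ]
[ 42.22727273 218.68296893] 1738 ((39.578189849853516, 226.46131896972656), (34.01923370361328, 90.73764038085938), 35.380271911621094) [0.58025802 0.0113293  0.08      ]
[194.75715801 246.42364793] 1886 ((183.1500244140625, 254.05003356933594), (22.014156341552734, 145.7670440673828), 52.12501525878906) [ 0.48881507 -0.04110902  0.08      ]
[ 61.74489796 245.45124717] 882 ((68.2117691040039, 236.2470703125), (23.64542007446289, 85.0367431640625), 49.398704528808594) [0.55906158 0.02791596 0.08      ]
```

Emit:
{"method": "move_arm", "body": {"commands": "0 0 6 0 2.5 0 -1; 0 0 12 0 5.5 0 -1; 0 0 18 0 8 0 -1; -6 0 1 0 9.5 0 -1; -12 0 -17 0 10.5 0 -1"}}

```text
t: 19.42
tcp_pos: [0.477, -0.095, 0.1208]
tool_rot: [0.922, -0.381, -0.061, -0.025]
force: [-0.1, 1.1, -3.0]
finger_gap: 0.197
gripper_force: 100.3
```

Emit:
{"method": "move_arm", "body": {"commands": "-3 0 -18 0 1.5 0 -1; -3 0 -18 0 1.5 0 -1; -3 0 -18 0 1.5 0 -1; -3 0 -18 0 1.5 0 -1; -3 0 -18 0 1.5 0 -1"}}

```text
t: 20.05
tcp_pos: [0.4773, -0.0954, 0.1379]
tool_rot: [0.923, -0.381, -0.049, -0.02]
force: [-0.3, -0.5, -2.9]
finger_gap: 0.195
gripper_force: 100.4
```

```bash
python3 - <<'E'
from g import *
show()
s=snap('wrist','w13.png'); s2=snap('scene','sc13.png'); s3=snap('top','t13.png'); muffins(s3)
f=lambda a:cv2.resize(a,(400,300),interpolation=cv2.INTER_CUBIC)
cv2.imwrite('pics/s13.png',np.vstack([np.hstack([f(s['image']),f(s2['image'][130:250,120:280])]),np.hstack([f(s3['image'][110:200,260:380]),f(s2['image'])])])[:,:,::-1])
E
```

```text
turner [ 0.5565 -0.1743  0.1154] tip [ 0.5862 -0.2039  0.1182] [-44.9  -3.9   0. ] [-0.3 -0.5 -2.9]
muffin 196 [0.816 0.373]
muffin 258 [ 0.637 -0.251]
muffin 254 [ 0.557 -0.316]
muffin 142 [0.492 0.536]
muffin 205 [ 0.476 -0.249]
```

View pics/s13.png

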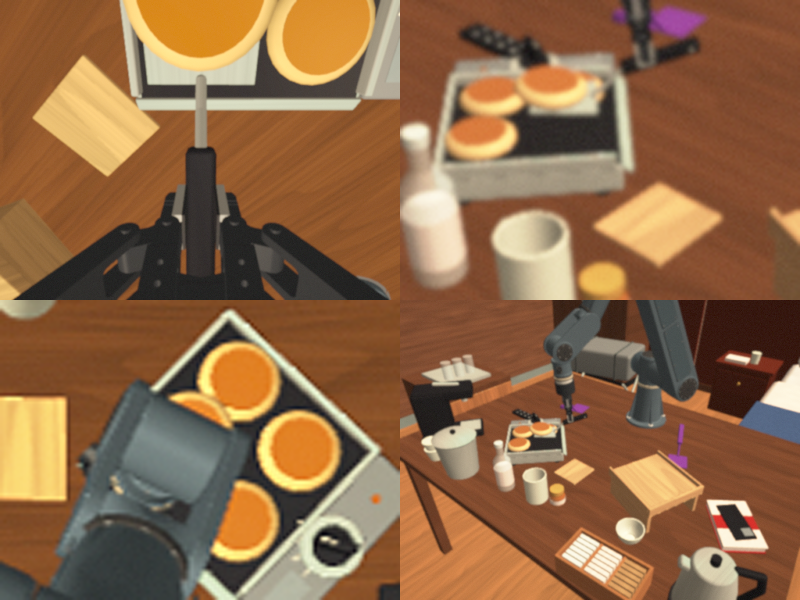

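The picture shows the muffin on the lifted blade, with its near rim at (200,70) in the wrist panel against the heel at (200,83). The other three muffins are still on the plate. Next I carry it to the riser's back-right spot.

```bash
cat >> g.py <<'E'
RC=np.array([.5235,.325]); RY=66.5
def rp(x,y): c,s=np.cos(np.radians(RY)),np.sin(np.radians(RY)); return RC+[c*x-s*y,s*x+c*y]
def carry(tipx,y,zc=.175):
    "tip to riser (tipx,y) high and level(-4)"
    t=tcp(); w=t@np.linalg.inv(GT); p=w[:3,3]
    a=t.copy(); a[2,3]+=max(0,zc-p[2]); b=tipW(*rp(tipx,y),zc,RY,-4)@GT
    print('carry'); c=plan([(a,25,5),(b,30,7)],-1); print(b.round(3)[:3,3]); return c
def dump(tipx,y,z=.107,tilt=30,start=None):
    b=tipW(*rp(tipx,y),z+.02,RY,0)@GT; d=tipW(*rp(tipx,y),z,RY,tilt)@GT
    print('dump'); c=plan([(b,25,5),(d,25,8)],-1,start=start)
    print('withdraw'); e=tipW(*rp(tipx-.02,y),.102,RY,tilt)@GT; f=tipW(*rp(tipx-.12,y),.102,RY,tilt-5)@GT; g=tipW(*rp(tipx-.15,y),.15,RY,10)@GT
    return plan([(e,12,8),(f,25,8),(g,40,9)],-1,start=c)
def rim(s):
    "blade-frame x of muffin near rim: first muffin pixel above heel in wrist image"
    hsv=cv2.cvtColor(s['image'],cv2.COLOR_RGB2HSV); w=tcp()@np.linalg.inv(GT)
    for u in (225,240,272,287):
        col=hsv[:105,u,1]>75; v=np.flatnonzero(col)
        if len(v):
            o=s['pose'][:3,3]; d=s['pose'][:3,:3]@[(u-s['cx'])/s['fx'],(v.max()-s['cy'])/s['fy'],1]
            wi=np.linalg.inv(w); ol=(wi@[*o,1])[:3]; dl=wi[:3,:3]@d; q=ol+dl*(.008-ol[2])/dl[2]; print(u,v.max(),q[:2].round(4),'centre x',round(q[0]+np.sqrt(max(0,.046**2-q[1]**2)),4))
E
python3 - <<'E'
from g import *
rim(snap('wrist')); c=carry(.08,-.052)
E
```

```text
225 84 [-0.0293  0.0176] centre x 0.0132
240 89 [-0.032   0.0094] centre x 0.0131
272 89 [-0.032  -0.0083] centre x 0.0133
287 84 [-0.0293 -0.0164] centre x 0.0136
carry
-2 0 -20 0 0 0 -1; -4 0 -39 0 0 0 -1; -6 0 -59 0 0 0 -1; -18 -18 -57 -0.5 0 -7 -1; -30 -35 -56 -1.5 0 -14 -1
-7 -20 1 -0.5 0 -7 -1; -14 -40 2 -1.5 0 -13.5 -1; -21 -60 3 -2 0 -20.5 -1; -28 -80 4 -3 0 -27.5 -1; -35 -99 5 -3.5 0 -34.5 -1
5 -21 0 -1 0 -7 -1; 11 -41 -1 -1.5 0 -14 -1; 16 -62 -1 -2.5 0 -20.5 -1; 22 -82 -1 -3 0 -27.5 -1; 27 -103 -2 -4 0 -34.5 -1
16 -13 -1 -0.5 0 -7 -1; 32 -27 -3 -1.5 0 -14 -1; 48 -41 -4 -2 0 -21 -1; 64 -55 -6 -2.5 0 -28 -1; 64 -55 -6 -2.5 0 -28 -1
[0.542 0.237 0.194]
```

Emit:
{"method": "move_arm", "body": {"commands": "-2 0 -20 0 0 0 -1; -4 0 -39 0 0 0 -1; -6 0 -59 0 0 0 -1; -18 -18 -57 -0.5 0 -7 -1; -30 -35 -56 -1.5 0 -14 -1"}}

```text
t: 20.88
tcp_pos: [0.4853, -0.0536, 0.1976]
tool_rot: [0.963, -0.264, -0.051, -0.014]
force: [-0.1, -0.4, -2.8]
finger_gap: 0.197
gripper_force: 100.3
```

Emit:
{"method": "move_arm", "body": {"commands": "-7 -20 1 -0.5 0 -7 -1; -14 -40 2 -1.5 0 -13.5 -1; -21 -60 3 -2 0 -20.5 -1; -28 -80 4 -3 0 -27.5 -1; -35 -99 5 -3.5 0 -34.5 -1"}}

```text
t: 21.5
tcp_pos: [0.5056, 0.0502, 0.1959]
tool_rot: [0.998, 0.036, -0.053, 0.001]
force: [-0.0, -0.7, -2.4]
finger_gap: 0.196
gripper_force: 100.4
```

Emit:
{"method": "move_arm", "body": {"commands": "5 -21 0 -1 0 -7 -1; 11 -41 -1 -1.5 0 -14 -1; 16 -62 -1 -2.5 0 -20.5 -1; 22 -82 -1 -3 0 -27.5 -1; 27 -103 -2 -4 0 -34.5 -1"}}

```text
t: 22.12
tcp_pos: [0.5257, 0.1544, 0.1952]
tool_rot: [0.942, 0.332, -0.049, 0.019]
force: [0.4, -0.3, -2.7]
finger_gap: 0.196
gripper_force: 100.3
```

Emit:
{"method": "move_arm", "body": {"commands": "16 -13 -1 -0.5 0 -7 -1; 32 -27 -3 -1.5 0 -14 -1; 48 -41 -4 -2 0 -21 -1; 64 -55 -6 -2.5 0 -28 -1; 64 -55 -6 -2.5 0 -28 -1"}}

```text
t: 22.75
tcp_pos: [0.5414, 0.2382, 0.1942]
tool_rot: [0.834, 0.55, -0.045, 0.027]
force: [-0.1, -0.4, -2.8]
finger_gap: 0.196
gripper_force: 100.4
```

```bash
python3 - <<'E'
from g import *
show(); s=snap('wrist','w14.png'); snap('top','t14.png'); rim(s); dump(.080,-.052)
E
```

```text
turner [0.5854 0.341  0.172 ] tip [0.602  0.3795 0.1749] [66.8 -4.   0.2] [-0.1 -0.4 -2.8]
225 58 [-0.0136  0.0178] centre x 0.0289
240 68 [-0.0185  0.01  ] centre x 0.0264
272 78 [-0.0236 -0.0073] centre x 0.0218
287 78 [-0.0236 -0.0155] centre x 0.0198
dump
3 0 18 0 -2 0 -1; 6 1 37 0 -4 0 -1; 13 1 23 0 -11.5 0 -1; 21 1 9 0 -19 0 -1; 28 1 -5 0 -26.5 0 -1
1 -1 -16 0 -7.5 0.5 -1; 1 -1 -16 0 -7.5 0.5 -1; 1 -1 -16 0 -7.5 0.5 -1; 1 -1 -16 0 -7.5 0.5 -1; 1 -1 -16 0 -7.5 0.5 -1
withdraw
-6 0 9 0 0 0 -1; -12 1 17 0 0 0 -1; -28 1 33 0 1 0 -1; -43 1 48 0 2 0 -1; -58 1 64 0 3 0 -1
-16 0 15 0 1 0 -1; -32 0 29 0 2 0 -1; -55 0 39 0 9.5 0 -1; -79 0 49 0 17 -0.5 -1; -79 0 49 0 17 -0.5 -1
```

```bash
python3 - <<'E'
from g import *
dump(.076,-.043)
E
```

```text
dump
1 -4 19 0 -2 0 -1; 2 -8 37 0 -4 0 -1; 9 -8 23 0 -11.5 0 -1; 17 -8 10 0 -19 0 -1; 24 -8 -4 0 -26.5 0 -1
1 -1 -16 0 -7.5 0.5 -1; 1 -1 -16 0 -7.5 0.5 -1; 1 -1 -16 0 -7.5 0.5 -1; 1 -1 -16 0 -7.5 0.5 -1; 1 -1 -16 0 -7.5 0.5 -1
withdraw
-6 0 8 0 0 0 -1; -13 1 17 0 0 0 -1; -28 1 32 0 1 0 -1; -43 1 48 0 2 0 -1; -58 1 63 0 3 0 -1
-16 0 15 0 1 0 -1; -32 0 30 0 2 0 -1; -56 0 40 0 9.5 0 -1; -79 0 50 0 17 -0.5 -1; -79 0 50 0 17 -0.5 -1
```

Emit:
{"method": "move_arm", "body": {"commands": "1 -4 19 0 -2 0 -1; 2 -8 37 0 -4 0 -1; 9 -8 23 0 -11.5 0 -1; 17 -8 10 0 -19 0 -1; 24 -8 -4 0 -26.5 0 -1"}}

```text
t: 23.48
tcp_pos: [0.5437, 0.2629, 0.1949]
tool_rot: [0.801, 0.528, -0.237, 0.154]
force: [0.5, -0.5, -2.6]
finger_gap: 0.199
gripper_force: 100.3
```

Emit:
{"method": "move_arm", "body": {"commands": "1 -1 -16 0 -7.5 0.5 -1; 1 -1 -16 0 -7.5 0.5 -1; 1 -1 -16 0 -7.5 0.5 -1; 1 -1 -16 0 -7.5 0.5 -1; 1 -1 -16 0 -7.5 0.5 -1"}}

```text
t: 24.1
tcp_pos: [0.5466, 0.2707, 0.2098]
tool_rot: [0.787, 0.513, -0.286, 0.187]
force: [0.0, -0.1, -2.0]
finger_gap: 0.19
gripper_force: 100.5
```

```bash
python3 - <<'E'
from g import *
show(); s=snap('wrist','w15.png'); s2=snap('scene','sc15.png'); snap('top','t15.png'); rim(s)
hsv=cv2.cvtColor(s2['image'],cv2.COLOR_RGB2HSV)
for c,a,r in comps((hsv[:,:,0]<13)&(hsv[:,:,1]>150)&(hsv[:,:,2]>130),60,3000,(250,150,170,150)): print(c.round(1),a,ray(s2,*c,.124)[:2].round(3))
E
```

```text
turner [0.5791 0.3441 0.1288] tip [0.5938 0.3774 0.1078] [66.2 30.  -0.1] [ 0.  -0.1 -2. ]
225 38 [-0.0059  0.0166] centre x 0.037
240 50 [-0.0115  0.0091] centre x 0.0336
272 62 [-0.0174 -0.0078] centre x 0.028
287 63 [-0.0179 -0.0158] centre x 0.0253
[397.7 177.8] 205 [0.185 0.396]
[413.5 173.4] 61 [0.127 0.427]
[289.5 187.6] 308 [0.446 0.157]
[388.4 187.7] 378 [0.258 0.394]
[269.1 187.8] 77 [0.485 0.109]
[268.6 203. ] 669 [0.549 0.153]
[337.2 192.3] 100 [0.378 0.282]
[388.2 257.6] 345 [0.551 0.508]
[262.3 245.6] 507 [0.704 0.243]
[405.6 235.1] 144 [0.443 0.513]
[327.6 241.3] 261 [0.59  0.364]
[260.8 275.2] 206 [0.786 0.298]
[349.8 279.9] 356 [0.674 0.466]
[409.1 283.6] 200 [0.602 0.577]
```

Emit:
{"method": "move_arm", "body": {"commands": "-6 0 8 0 0 0 -1; -13 1 17 0 0 0 -1; -28 1 32 0 1 0 -1; -43 1 48 0 2 0 -1; -58 1 63 0 3 0 -1"}}

```text
t: 24.88
tcp_pos: [0.5129, 0.1921, 0.1981]
tool_rot: [0.794, 0.518, -0.265, 0.174]
force: [0.3, 0.2, -1.7]
finger_gap: 0.194
gripper_force: 100.5
```

Emit:
{"method": "move_arm", "body": {"commands": "-16 0 15 0 1 0 -1; -32 0 30 0 2 0 -1; -56 0 40 0 9.5 0 -1; -79 0 50 0 17 -0.5 -1; -79 0 50 0 17 -0.5 -1"}}

```text
t: 25.5
tcp_pos: [0.4741, 0.105, 0.2077]
tool_rot: [0.824, 0.54, -0.146, 0.095]
force: [0.4, -0.0, -1.8]
finger_gap: 0.198
gripper_force: 100.4
```

```bash
cat >> g.py <<'E'
def rmuf(s=None,name='top'):
    "muffins on riser: orange-brown top faces; riser-frame coords of centroid and ellipse axes"
    s=s or snap(name); hsv=cv2.cvtColor(s['image'],cv2.COLOR_RGB2HSV); m=((hsv[:,:,0]<15)&(hsv[:,:,1]>165)&(hsv[:,:,2]>150)).astype(np.uint8)
    m=cv2.morphologyEx(m,cv2.MORPH_OPEN,np.ones((3,3)))
    for z,roi in((.124,(125,110,105,105)),(.074,(275,100,115,110))):
        for c,a,r in comps(m>0,40,900,roi):
            p=ray(s,*c,z)[:2]; d=p-RC; k=np.radians(RY); print('z',z,p.round(3),'riser',(np.cos(k)*d[0]+np.sin(k)*d[1]).round(3),(-np.sin(k)*d[0]+np.cos(k)*d[1]).round(3),'area',a,np.round(r[1],1))
E
python3 - <<'E'
from g import *
show(); rmuf(snap('top','t16.png')); s=snap('wrist','w16.png'); snap('scene','sc16.png')
E
```

```text
turner [0.5152 0.1996 0.159 ] tip [0.5317 0.2375 0.1517] [66.5 10.   0.1] [ 0.4 -0.  -1.8]
```

```bash
python3 - <<'E'
from g import *
im=cv2.imread('pics/t16.png'); h=cv2.cvtColor(im,cv2.COLOR_BGR2HSV)
s=snap('top')
for p in ([.629,-.243,.074],[.478,-.244,.074],[.557,-.316,.074],[.59,.37,.124],[.52,.33,.1]):
    u,v=proj(s,p).round().astype(int); print(p,(u,v),h[v,u],h[v-3:v+4,u-3:u+4].reshape(-1,3).mean(0).round())
muffins(s)
hh=cv2.cvtColor(s['image'],cv2.COLOR_RGB2HSV); m=(hh[:,:,0]<15)&(hh[:,:,1]>165)&(hh[:,:,2]>150)
print(m[110:215,125:230].sum(),m[100:210,275:390].sum(), [ (c.round(),a) for c,a,r in comps(m,10,9000,(275,100,115,110))])
E
```

```text
[0.629, -0.243, 0.074] (np.int64(330), np.int64(136)) [ 15 211 232] [ 15. 213. 231.]
[0.478, -0.244, 0.074] (np.int64(331), np.int64(176)) [ 15 205 233] [ 15. 208. 233.]
[0.557, -0.316, 0.074] (np.int64(350), np.int64(154)) [ 15 213 231] [ 15. 212. 231.]
[0.59, 0.37, 0.124] (np.int64(164), np.int64(146)) [ 15 209 232] [ 15. 213. 231.]
[0.52, 0.33, 0.1] (np.int64(176), np.int64(166)) [ 17  99 183] [ 51.  87. 191.]
muffin 196 [0.815 0.375]
muffin 248 [ 0.638 -0.251]
muffin 237 [0.604 0.363]
muffin 250 [ 0.557 -0.316]
muffin 157 [0.497 0.538]
muffin 255 [ 0.478 -0.244]
102 94 []
```

```bash
sed -i "s/hsv\[:,:,0\]<15/hsv[:,:,0]<17/; s/RY,-4)@GT/RY,-8)@GT/; s/z+.07,y,-4)/z+.07,y,-8)/" g.py
cat >> g.py <<'E'
def pre(m,y,d=-.062):
    a=tipW(*off(m,y,d),.15,y,8)@GT; b=tipW(*off(m,y,d),.0535,y,8)@GT
    print('pre',a[:3,3].round(3)); return plan([(a,45,10),(b,40,8)],-1)
E
python3 - <<'E'
from g import *
rmuf()
m=np.array([.478,-.244])+.004*np.array([.707,.707])
pre(m,-57)
E
```

```text
z 0.124 [0.603 0.364] riser 0.068 -0.058 area 245 [18. 16.]
z 0.074 [ 0.637 -0.252] riser -0.484 -0.334 area 260 [17. 17.]
z 0.074 [ 0.557 -0.317] riser -0.575 -0.287 area 260 [17. 17.]
z 0.074 [ 0.479 -0.244] riser -0.54 -0.186 area 264 [17. 17.]
pre [ 0.367 -0.066  0.201]
-15 -2 6 3 0 9 -1; -29 -5 11 6 0 18 -1; -44 -7 17 9.5 0.5 27 -1; -58 -10 23 12.5 0.5 36 -1; -73 -12 29 15.5 0.5 45 -1
-12 10 4 3 0 9 -1; -23 20 9 6 0.5 18 -1; -35 30 13 9.5 0.5 27 -1; -46 40 18 12.5 0.5 36 -1; -58 50 22 15.5 0.5 45 -1
-1 16 1 3 0 9 -1; -2 31 2 6 0.5 18 -1; -2 47 2 9.5 0.5 27 -1; 8 47 33 9.5 0.5 27 -1; 18 47 63 9.5 0.5 27 -1
10 0 31 0 0 0 -1; 10 0 31 0 0 0 -1; 10 0 31 0 0 0 -1; 10 0 31 0 0 0 -1; 10 0 31 0 0 0 -1
```

Emit:
{"method": "move_arm", "body": {"commands": "-15 -2 6 3 0 9 -1; -29 -5 11 6 0 18 -1; -44 -7 17 9.5 0.5 27 -1; -58 -10 23 12.5 0.5 36 -1; -73 -12 29 15.5 0.5 45 -1"}}

```text
t: 26.38
tcp_pos: [0.4344, 0.0412, 0.2027]
tool_rot: [0.972, 0.162, -0.166, 0.032]
force: [-1.3, 0.1, -1.6]
finger_gap: 0.193
gripper_force: 100.4
```

Emit:
{"method": "move_arm", "body": {"commands": "-12 10 4 3 0 9 -1; -23 20 9 6 0.5 18 -1; -35 30 13 9.5 0.5 27 -1; -46 40 18 12.5 0.5 36 -1; -58 50 22 15.5 0.5 45 -1"}}

```text
t: 27.0
tcp_pos: [0.3924, -0.027, 0.2017]
tool_rot: [0.956, -0.245, -0.157, -0.036]
force: [0.2, -0.0, -2.0]
finger_gap: 0.197
gripper_force: 100.4
```

Emit:
{"method": "move_arm", "body": {"commands": "-1 16 1 3 0 9 -1; -2 31 2 6 0.5 18 -1; -2 47 2 9.5 0.5 27 -1; 8 47 33 9.5 0.5 27 -1; 13 47 48 9.5 0.5 27 -1"}}

```text
t: 27.62
tcp_pos: [0.3668, -0.067, 0.1517]
tool_rot: [0.868, -0.471, -0.137, -0.076]
force: [0.1, -0.1, -1.6]
finger_gap: 0.196
gripper_force: 100.4
```

```bash
python3 - <<'E'
from g import *
show(); print(telemetry.sense()['q'].round(2)); s=snap('wrist','w17.png'); rmuf()
hsv=cv2.cvtColor(s['image'],cv2.COLOR_RGB2HSV); m=((hsv[:,:,1]<60)&(hsv[:,:,2]>100))
print('heel v',[int(np.flatnonzero(m[:119,u]).max()) for u in(200,210,230,280,300,310)],[(np.flatnonzero(m[v,150:370])[[0,-1]]+150).tolist() for v in(60,100)])
m=np.array([.478,-.244])+.004*np.array([.707,.707])
ins(m,-57,.052)
E
```

```text
turner [ 0.4239 -0.1548  0.1067] tip [ 0.4466 -0.1896  0.1008] [-57.    8.    0.2] [ 0.1 -0.1 -1.6]
[-0.6   0.4   1.94  0.14  1.09  1.89]
z 0.124 [0.602 0.36 ] riser 0.064 -0.058 area 284 [18. 18.]
z 0.074 [ 0.637 -0.252] riser -0.484 -0.335 area 264 [17. 17.]
z 0.074 [ 0.557 -0.317] riser -0.576 -0.287 area 263 [17. 17.]
z 0.074 [ 0.494 -0.259] riser -0.547 -0.206 area 78 [14.9  6.1]
heel v [106, 106, 106, 106, 106, 106] [[184, 330], [189, 325]]
insert
4 0 12 0 0 0 -1; 8 0 24 0 0 0 -1; 12 -1 36 0 0 0 -1; 17 -1 49 0 0 0 -1; 30 -1 44 0 0 0 -1
14 0 -4 0 0 0 -1; 27 0 -9 0 0 0 -1; 41 0 -13 0 0 0 -1; 54 0 -18 0 0 0 -1; 68 0 -22 0 0 0 -1
13 0 -5 0 0 0 -1; 27 0 -9 0 0 0 -1; 27 0 -9 0 0 0 -1; 27 0 -9 0 0 0 -1; 27 0 -9 0 0 0 -1
lift
0 0 6 0 2.5 0 -1; 0 0 12 0 5.5 0 -1; 0 0 18 0 8 0 -1; -8 0 -3 0 12 0 -1; -17 0 -24 0 16 0 -1
```

Emit:
{"method": "move_arm", "body": {"commands": "4 0 12 0 0 0 -1; 8 0 24 0 0 0 -1; 12 -1 36 0 0 0 -1; 17 -1 49 0 0 0 -1; 30 -1 44 0 0 0 -1"}}

```text
t: 28.35
tcp_pos: [0.3746, -0.0781, 0.1011]
tool_rot: [0.868, -0.471, -0.138, -0.076]
force: [0.6, -0.3, -2.6]
finger_gap: 0.197
gripper_force: 100.3
```

Emit:
{"method": "move_arm", "body": {"commands": "14 0 -4 0 0 0 -1; 27 0 -9 0 0 0 -1; 41 0 -13 0 0 0 -1; 54 0 -18 0 0 0 -1; 68 0 -22 0 0 0 -1"}}

```text
t: 28.98
tcp_pos: [0.4152, -0.1397, 0.102]
tool_rot: [0.868, -0.472, -0.136, -0.076]
force: [-0.4, 1.1, -2.3]
finger_gap: 0.194
gripper_force: 100.3
```

Emit:
{"method": "move_arm", "body": {"commands": "13 0 -5 0 0 0 -1; 27 0 -9 0 0 0 -1; 27 0 -9 0 0 0 -1; 27 0 -9 0 0 0 -1; 27 0 -9 0 0 0 -1"}}

```text
t: 29.6
tcp_pos: [0.4299, -0.1624, 0.1022]
tool_rot: [0.868, -0.471, -0.136, -0.076]
force: [-1.0, 0.3, -1.7]
finger_gap: 0.193
gripper_force: 100.3
```

Emit:
{"method": "move_arm", "body": {"commands": "0 0 6 0 2.5 0 -1; 0 0 12 0 5.5 0 -1; 0 0 18 0 8 0 -1; -8 0 -3 0 12 0 -1; -17 0 -24 0 16 0 -1"}}

```text
t: 30.22
tcp_pos: [0.4247, -0.1549, 0.1305]
tool_rot: [0.878, -0.478, -0.014, -0.01]
force: [-0.0, -0.9, -1.3]
finger_gap: 0.195
gripper_force: 100.4
```

```bash
python3 - <<'E'
from g import *
show(); s=snap('wrist','w18.png'); rmuf(snap('top','t18.png')); rim(s); carry(.08,.05)
E
```

```text
turner [ 0.4863 -0.2499  0.1163] tip [ 0.5089 -0.2848  0.1222] [-57.1  -8.1   0.2] [-0.  -0.9 -1.3]
z 0.124 [0.602 0.36 ] riser 0.064 -0.058 area 285 [18. 18.]
z 0.074 [ 0.637 -0.252] riser -0.484 -0.335 area 265 [17. 17.]
z 0.074 [ 0.565 -0.325] riser -0.579 -0.297 area 268 [18. 17.]
z 0.074 [ 0.504 -0.282] riser -0.564 -0.224 area 138 [18.   9.2]
225 80 [-0.0263  0.0166] centre x 0.0166
240 88 [-0.0304  0.0086] centre x 0.0147
272 95 [-0.0342 -0.009 ] centre x 0.0109
287 94 [-0.0337 -0.0172] centre x 0.0089
carry
-1 0 -19 0 0 0 -1; -1 0 -38 0 0 0 -1; -2 0 -57 0 0 0 -1; -21 -14 -56 0 0 -7 -1; -41 -29 -55 -0.5 0 -13.5 -1
-15 -18 1 0 0 -7 -1; -31 -36 2 -0.5 0 -14 -1; -46 -54 2 -0.5 0 -21 -1; -62 -72 3 -1 0 -27.5 -1; -77 -91 4 -1 0 -34.5 -1
-3 -24 1 -0.5 0 -7 -1; -5 -47 1 -0.5 0 -13.5 -1; -8 -71 2 -1 0 -20.5 -1; -10 -95 2 -1 -0.5 -27.5 -1; -12 -119 3 -1.5 -0.5 -34.5 -1
11 -21 0 0 0 -6.5 -1; 23 -42 -1 -0.5 0 -13.5 -1; 34 -63 -1 -0.5 0 -20.5 -1; 46 -84 -1 -1 0 -27 -1; 57 -105 -1 -1 0 -34 -1
21 -11 -1 -0.5 0 -7 -1; 21 -11 -1 -0.5 0 -7 -1; 21 -11 -1 -0.5 0 -7 -1; 21 -11 -1 -0.5 0 -7 -1; 21 -11 -1 -0.5 0 -7 -1
[0.448 0.276 0.183]
```

```bash
sed -i 's/(b,30,7)\],-1); print(b/(b,30,6)],-1); print(b/' g.py; python3 -c "
from g import *
print(telemetry.sense()['force']);carry(.082,.053)"
```

```text
[ 0.51879097 -0.28204809 -3.12063333]
carry
-1 0 -19 0 0 0 -1; -1 0 -38 0 0 0 -1; -2 0 -57 0 0 0 -1; -19 -12 -56 0 0 -6 -1; -35 -24 -55 -0.5 0 -12 -1
-14 -16 0 0 0 -5.5 -1; -28 -31 1 -0.5 0 -11.5 -1; -42 -46 2 -0.5 0 -17.5 -1; -56 -62 3 -0.5 0 -23.5 -1; -69 -77 3 -1 0 -29 -1
-5 -20 1 0 0 -6 -1; -10 -41 1 -0.5 0 -12 -1; -14 -61 2 -0.5 0 -18 -1; -19 -81 2 -0.5 0 -23.5 -1; -24 -101 3 -1 0 -29.5 -1
6 -20 0 0 0 -6 -1; 12 -39 0 -0.5 0 -12 -1; 18 -59 0 -0.5 0 -17.5 -1; 24 -79 0 -0.5 0 -23.5 -1; 29 -99 0 -1 0 -29.5 -1
15 -14 0 0 0 -6 -1; 30 -28 -1 -0.5 0 -11.5 -1; 45 -43 -1 -0.5 0 -17.5 -1; 60 -57 -1 -0.5 0 -23.5 -1; 60 -57 -1 -0.5 0 -23.5 -1
[0.446 0.279 0.183]
```

Emit:
{"method": "move_arm", "body": {"commands": "-1 0 -19 0 0 0 -1; -1 0 -38 0 0 0 -1; -2 0 -57 0 0 0 -1; -19 -12 -56 0 0 -6 -1; -35 -24 -55 -0.5 0 -12 -1"}}

```text
t: 30.95
tcp_pos: [0.4271, -0.1145, 0.186]
tool_rot: [0.924, -0.382, -0.016, -0.008]
force: [0.2, -0.4, -2.5]
finger_gap: 0.2
gripper_force: 100.3
```

Emit:
{"method": "move_arm", "body": {"commands": "-14 -16 0 0 0 -5.5 -1; -28 -31 1 -0.5 0 -11.5 -1; -42 -46 2 -0.5 0 -17.5 -1; -56 -62 3 -0.5 0 -23.5 -1; -69 -77 3 -1 0 -29 -1"}}

```text
t: 31.58
tcp_pos: [0.4325, -0.0109, 0.1851]
tool_rot: [0.99, -0.138, -0.017, -0.003]
force: [0.3, 0.4, -1.6]
finger_gap: 0.198
gripper_force: 100.4
```

Emit:
{"method": "move_arm", "body": {"commands": "-5 -20 1 0 0 -6 -1; -10 -41 1 -0.5 0 -12 -1; -14 -61 2 -0.5 0 -18 -1; -19 -81 2 -0.5 0 -23.5 -1; -24 -101 3 -1 0 -29.5 -1"}}

```text
t: 32.2
tcp_pos: [0.4375, 0.0926, 0.183]
tool_rot: [0.993, 0.119, -0.017, 0.001]
force: [0.4, 0.3, -2.1]
finger_gap: 0.193
gripper_force: 100.4
```

Emit:
{"method": "move_arm", "body": {"commands": "6 -20 0 0 0 -6 -1; 12 -39 0 -0.5 0 -12 -1; 18 -59 0 -0.5 0 -17.5 -1; 24 -79 0 -0.5 0 -23.5 -1; 29 -99 0 -1 0 -29.5 -1"}}

```text
t: 32.83
tcp_pos: [0.4427, 0.1955, 0.182]
tool_rot: [0.93, 0.368, -0.016, 0.006]
force: [-0.4, -0.2, -3.0]
finger_gap: 0.195
gripper_force: 100.4
```

Emit:
{"method": "move_arm", "body": {"commands": "15 -14 0 0 0 -6 -1; 30 -28 -1 -0.5 0 -11.5 -1; 45 -43 -1 -0.5 0 -17.5 -1; 60 -57 -1 -0.5 0 -23.5 -1; 60 -57 -1 -0.5 0 -23.5 -1"}}

```text
t: 33.45
tcp_pos: [0.4478, 0.2785, 0.181]
tool_rot: [0.836, 0.549, -0.015, 0.007]
force: [0.4, -0.8, -3.7]
finger_gap: 0.193
gripper_force: 100.4
```

```bash
python3 - <<'E'
from g import *
show(); s=snap('wrist','w19.png'); rmuf(snap('top','t19.png')); rim(s); dump(.082,.053)
E
```

```text
turner [0.4927 0.3823 0.1669] tip [0.5092 0.4205 0.1728] [66.5 -8.1  0.3] [ 0.4 -0.8 -3.7]
z 0.124 [0.602 0.36 ] riser 0.064 -0.058 area 280 [18. 18.]
z 0.124 [0.543 0.406] riser 0.082 0.014 area 93 [ 7.1 16.2]
z 0.074 [ 0.637 -0.252] riser -0.484 -0.334 area 259 [17. 17.]
z 0.074 [ 0.565 -0.325] riser -0.579 -0.297 area 263 [18. 17.]
225 64 [-0.0168  0.0176] centre x 0.0257
240 76 [-0.0228  0.0097] centre x 0.0221
272 89 [-0.0296 -0.0077] centre x 0.0157
287 91 [-0.0307 -0.0161] centre x 0.0124
dump
2 -1 12 0 -4 0 -1; 5 -2 24 -0.5 -8 0 -1; 13 -2 11 -0.5 -15.5 0 -1; 22 -2 -2 -0.5 -23 0 -1; 30 -2 -16 -0.5 -30.5 0 -1
1 0 -16 0 -7.5 0 -1; 1 0 -16 0 -7.5 0 -1; 1 0 -16 0 -7.5 0 -1; 1 0 -16 0 -7.5 0 -1; 1 0 -16 0 -7.5 0 -1
withdraw
-6 0 9 0 0 0 -1; -12 0 17 0 0 0 -1; -28 0 33 0 1 0 -1; -43 -1 48 0 2 0 -1; -58 -1 64 0 3 0 -1
-16 0 14 0 1 0 -1; -32 0 29 0 2 0 -1; -56 0 39 0 9.5 0 -1; -79 0 49 0 17 0 -1; -79 0 49 0 17 0 -1
```

```bash
python3 -c "
from g import *
dump(.081,.056)"
```

```text
dump
2 -3 12 0 -4 0 -1; 4 -5 24 -0.5 -8 0 -1; 12 -5 11 -0.5 -15.5 0 -1; 21 -5 -2 -0.5 -23 0 -1; 29 -5 -16 -0.5 -30.5 0 -1
1 0 -16 0 -7.5 0 -1; 1 0 -16 0 -7.5 0 -1; 1 0 -16 0 -7.5 0 -1; 1 0 -16 0 -7.5 0 -1; 1 0 -16 0 -7.5 0 -1
withdraw
-6 0 9 0 0 0 -1; -12 0 17 0 0 0 -1; -28 0 33 0 1 0 -1; -43 -1 48 0 2 0 -1; -58 -1 64 0 3 0 -1
-16 0 14 0 1 0 -1; -32 0 29 0 2 0 -1; -56 0 39 0 9.5 0 -1; -79 0 49 0 17 0 -1; -79 0 49 0 17 0 -1
```

Emit:
{"method": "move_arm", "body": {"commands": "2 -3 12 0 -4 0 -1; 4 -5 24 -0.5 -8 0 -1; 12 -5 11 -0.5 -15.5 0 -1; 21 -5 -2 -0.5 -23 0 -1; 29 -5 -16 -0.5 -30.5 0 -1"}}

```text
t: 34.17
tcp_pos: [0.4558, 0.3065, 0.1975]
tool_rot: [0.803, 0.526, -0.232, 0.155]
force: [1.1, 0.3, -2.7]
finger_gap: 0.192
gripper_force: 100.3
```

Emit:
{"method": "move_arm", "body": {"commands": "1 0 -16 0 -7.5 0 -1; 1 0 -16 0 -7.5 0 -1; 1 0 -16 0 -7.5 0 -1; 1 0 -16 0 -7.5 0 -1; 1 0 -16 0 -7.5 0 -1"}}

```text
t: 34.8
tcp_pos: [0.4587, 0.3145, 0.2109]
tool_rot: [0.787, 0.516, -0.283, 0.189]
force: [-0.6, -0.2, -2.2]
finger_gap: 0.193
gripper_force: 100.4
```

Emit:
{"method": "move_arm", "body": {"commands": "-6 0 9 0 0 0 -1; -12 0 17 0 0 0 -1; -28 0 33 0 1 0 -1; -43 -1 48 0 2 0 -1; -58 -1 64 0 3 0 -1"}}

```text
t: 35.42
tcp_pos: [0.4233, 0.2362, 0.1982]
tool_rot: [0.793, 0.521, -0.262, 0.175]
force: [0.5, -0.6, -1.6]
finger_gap: 0.194
gripper_force: 100.5
```

Emit:
{"method": "move_arm", "body": {"commands": "-16 0 14 0 1 0 -1; -32 0 29 0 2 0 -1; -56 0 39 0 9.5 0 -1; -79 0 49 0 17 0 -1; -79 0 49 0 17 0 -1"}}

```text
t: 36.05
tcp_pos: [0.3846, 0.1494, 0.2077]
tool_rot: [0.824, 0.539, -0.143, 0.096]
force: [-0.3, 0.7, -0.9]
finger_gap: 0.196
gripper_force: 100.4
```

```bash
python3 - <<'E'
from g import *
show(); rmuf(snap('top','t20.png'))
s2=snap('scene','sc20.png'); hsv=cv2.cvtColor(s2['image'],cv2.COLOR_RGB2HSV)
for c,a,r in comps((hsv[:,:,0]<13)&(hsv[:,:,1]>150)&(hsv[:,:,2]>130),100,3000,(270,190,120,90)): print(c.round(1),a,ray(s2,*c,.124)[:2].round(3))
pre([.637,-.252],-45)
E
```

```text
turner [0.4261 0.244  0.1594] tip [0.4427 0.2819 0.1522] [66.4  9.8 -0.3] [-0.3  0.7 -0.9]
z 0.124 [0.602 0.36 ] riser 0.064 -0.058 area 280 [18. 18.]
z 0.124 [0.516 0.398] riser 0.063 0.036 area 276 [17. 18.]
z 0.074 [ 0.637 -0.252] riser -0.484 -0.335 area 261 [17. 17.]
z 0.074 [ 0.565 -0.324] riser -0.579 -0.297 area 262 [18. 17.]
[304.8 196.3] 170 [0.457 0.217]
[279.2 205.4] 293 [0.54  0.183]
[351.9 231.1] 283 [0.515 0.395]
[323.2 243. ] 314 [0.602 0.358]
[384.4 258.6] 155 [0.56  0.502]
[344.4 274.4] 186 [0.666 0.449]
pre [ 0.49  -0.105  0.201]
-15 16 6 3 0 9 -1; -30 33 12 6 0 17.5 -1; -45 49 18 9 0 26.5 -1; -60 65 24 12 0.5 35 -1; -75 82 30 15 0.5 44 -1
0 23 1 3 0 9 -1; 1 46 1 6 0 17.5 -1; 2 69 2 9 0 26.5 -1; 3 92 2 12 0 35 -1; 4 115 3 15 0 44 -1
16 15 -5 3 0 8.5 -1; 33 31 -10 6 0 17.5 -1; 43 30 21 6 0 17.5 -1; 53 30 51 6 0 17.5 -1; 63 30 82 6 0 17.5 -1
```

```bash
python3 - <<'E'
from g import *
pre([.6335,-.2555],-45)
E
```

```text
pre [ 0.486 -0.108  0.201]
-15 16 6 3 0 9 -1; -31 32 12 6 0 17.5 -1; -46 49 19 9 0 26.5 -1; -62 65 25 12 0.5 35 -1; -77 81 31 15 0.5 44 -1
0 23 1 3 0 9 -1; 1 46 1 6 0 17.5 -1; 1 69 2 9 0 26.5 -1; 2 93 2 12 0 35 -1; 2 116 3 15 0 44 -1
17 15 -5 3 0 8.5 -1; 33 31 -9 6 0 17.5 -1; 43 31 21 6 0 17.5 -1; 53 31 52 6 0 17.5 -1; 63 30 82 6 0 17.5 -1
```

Emit:
{"method": "move_arm", "body": {"commands": "-15 16 6 3 0 9 -1; -31 32 12 6 0 17.5 -1; -46 49 19 9 0 26.5 -1; -62 65 25 12 0.5 35 -1; -77 81 31 15 0.5 44 -1"}}

```text
t: 36.78
tcp_pos: [0.4301, 0.044, 0.2027]
tool_rot: [0.972, 0.17, -0.16, 0.034]
force: [0.5, -0.0, -1.7]
finger_gap: 0.197
gripper_force: 100.4
```

Emit:
{"method": "move_arm", "body": {"commands": "0 23 1 3 0 9 -1; 1 46 1 6 0 17.5 -1; 1 69 2 9 0 26.5 -1; 2 93 2 12 0 35 -1; 2 116 3 15 0 44 -1"}}

```text
t: 37.4
tcp_pos: [0.4712, -0.065, 0.2004]
tool_rot: [0.961, -0.227, -0.156, -0.032]
force: [-0.1, 0.3, -1.8]
finger_gap: 0.2
gripper_force: 100.4
```

Emit:
{"method": "move_arm", "body": {"commands": "17 15 -5 3 0 8.5 -1; 33 31 -9 6 0 17.5 -1; 43 31 21 6 0 17.5 -1; 53 31 52 6 0 17.5 -1; 62 30 80 6 0 17.5 -1"}}

```text
t: 38.02
tcp_pos: [0.487, -0.1069, 0.1041]
tool_rot: [0.913, -0.376, -0.148, -0.058]
force: [-0.2, -0.4, -1.7]
finger_gap: 0.195
gripper_force: 100.4
```

```bash
python3 - <<'E'
from g import *
show(); s=snap('wrist','w21.png'); rmuf(snap('top','t21.png'))
hsv=cv2.cvtColor(s['image'],cv2.COLOR_RGB2HSV); m=((hsv[:,:,1]<60)&(hsv[:,:,2]>100))
print('heel v',[int(np.flatnonzero(m[:119,u]).max()) for u in(200,210,230,280,300,310)])
ins([.6335,-.2555],-45,.040)
E
```

```text
turner [ 0.5611 -0.1807  0.0587] tip [ 0.5906 -0.21    0.0526] [-44.8   8.3  -0.3] [-0.2 -0.4 -1.7]
z 0.124 [0.602 0.36 ] riser 0.064 -0.058 area 281 [18. 18.]
z 0.124 [0.515 0.397] riser 0.063 0.036 area 281 [18. 18.]
z 0.074 [ 0.564 -0.326] riser -0.581 -0.297 area 253 [16.3 18. ]
heel v [107, 108, 108, 108, 108, 108]
insert
3 1 2 0.5 0.5 0 -1; 17 1 -3 0.5 0.5 0 -1; 31 1 -8 0.5 0.5 0 -1; 45 1 -12 0.5 0.5 0 -1; 59 1 -17 0.5 0.5 0 -1
14 0 -5 0 0 0 -1; 27 0 -9 0 0 0 -1; 41 0 -14 0 0 0 -1; 41 0 -14 0 0 0 -1; 41 0 -14 0 0 0 -1
lift
0 0 6 0 2.5 0 -1; 0 0 12 0 5.5 0 -1; 0 0 18 0 8 0 -1; -8 0 -3 0 12 0 -1; -16 0 -23 0 16 0 -1
```

```bash
sed -i 's/^GP=10/GP=9/' g.py; python3 - <<'E'
from g import *
show(); ins([.6335,-.2555],-45,.040)
E
```

```text
turner [ 0.5577 -0.1784  0.0551] tip [ 0.587  -0.2075  0.0481] [-44.8   9.6  -0.4] [-0.2  0.9 -0.6]
insert
4 1 2 0.5 1.5 0 -1; 18 1 -3 0.5 1.5 0 -1; 32 1 -8 0.5 1.5 0 -1; 45 1 -12 0.5 1.5 0 -1; 59 1 -17 0.5 1.5 0 -1
14 0 -4 0 0 0 -1; 28 0 -9 0 0 0 -1; 42 0 -13 0 0 0 -1; 42 0 -13 0 0 0 -1; 42 0 -13 0 0 0 -1
lift
0 0 6 0 2.5 0 -1; 0 0 12 0 5.5 0 -1; 0 0 18 0 8 0 -1; -8 0 -3 0 12 0 -1; -16 0 -24 0 16 0 -1
```

Emit:
{"method": "move_arm", "body": {"commands": "4 1 1 0.5 1.5 0 -1; 18 1 -4 0.5 1.5 0 -1; 32 1 -8 0.5 1.5 0 -1; 45 1 -12 0.5 1.5 0 -1; 59 1 -17 0.5 1.5 0 -1"}}

```text
t: 38.75
tcp_pos: [0.5302, -0.1523, 0.1042]
tool_rot: [0.914, -0.378, -0.133, -0.057]
force: [-0.9, 0.4, -2.3]
finger_gap: 0.199
gripper_force: 100.4
```

Emit:
{"method": "move_arm", "body": {"commands": "14 0 -4 0 0 0 -1; 28 0 -9 0 0 0 -1; 42 0 -13 0 0 0 -1; 42 0 -13 0 0 0 -1; 42 0 -13 0 0 0 -1"}}

```text
t: 39.38
tcp_pos: [0.5602, -0.1823, 0.1041]
tool_rot: [0.914, -0.378, -0.133, -0.057]
force: [0.0, 0.3, -2.1]
finger_gap: 0.196
gripper_force: 100.4
```

Emit:
{"method": "move_arm", "body": {"commands": "0 0 6 0 2.5 0 -1; 0 0 12 0 5.5 0 -1; 0 0 18 0 8 0 -1; -8 0 -3 0 12 0 -1; -16 0 -24 0 16 0 -1"}}

```text
t: 40.0
tcp_pos: [0.5535, -0.1759, 0.1322]
tool_rot: [0.924, -0.382, -0.005, -0.004]
force: [0.1, 0.6, -1.4]
finger_gap: 0.2
gripper_force: 100.4
```

```bash
python3 - <<'E'
from g import *
show(); s=snap('wrist','w22.png'); rmuf(snap('top','t22.png')); rim(s)
carry(-.018,-.050)
E
```

```text
turner [ 0.6333 -0.2555  0.1185] tip [ 0.6627 -0.2849  0.1246] [-45.   -8.4   0.2] [ 0.1  0.6 -1.4]
z 0.124 [0.602 0.36 ] riser 0.064 -0.058 area 285 [18. 18.]
z 0.124 [0.515 0.397] riser 0.063 0.036 area 281 [18. 18.]
z 0.074 [ 0.676 -0.276] riser -0.49 -0.379 area 50 [12.2  4.3]
z 0.074 [ 0.563 -0.33 ] riser -0.584 -0.297 area 221 [14. 18.]
225 104 [-0.0391  0.0172] centre x 0.0035
240 104 [-0.0391  0.0087] centre x 0.006
272 104 [-0.0392 -0.0093] centre x 0.0059
287 104 [-0.0392 -0.0177] centre x 0.0033
carry
0 0 -18 0 0 0 -1; 0 0 -36 0 0 0 -1; -1 0 -54 0 0 0 -1; -14 -10 -54 0 0 -6 -1; -28 -20 -53 0 0 -11.5 -1
-12 -13 0 -0.5 0 -6 -1; -24 -26 1 -0.5 0 -12 -1; -35 -38 1 -0.5 0 -18 -1; -47 -51 2 -0.5 0 -23.5 -1; -59 -63 2 -0.5 -0.5 -29.5 -1
-3 -17 0 0 0 -6 -1; -7 -34 1 -0.5 0 -12 -1; -11 -50 1 -0.5 0 -17.5 -1; -15 -67 1 -0.5 0 -23.5 -1; -19 -84 2 -0.5 0 -29.5 -1
5 -17 0 0 0 -5.5 -1; 9 -33 0 -0.5 0 -11.5 -1; 14 -50 1 -0.5 0 -17.5 -1; 19 -66 1 -0.5 0 -23.5 -1; 24 -83 1 -0.5 0 -29 -1
12 -12 0 0 0 -6 -1; 24 -24 0 0 -0.5 -12 -1; 24 -24 0 0 -0.5 -12 -1; 24 -24 0 0 -0.5 -12 -1; 24 -24 0 0 -0.5 -12 -1
[0.501 0.147 0.183]
```

```bash
sed -i 's/hsv\[:105,u,1\]/hsv[:119,u,1]/' g.py; python3 - <<'E'
from g import *
print(telemetry.sense()['force']); rim(snap('wrist')); carry(-.010,-.052)
E
```

```text
[-0.19690968  0.06651027 -2.5837143 ]
225 118 [-0.0482  0.0191] centre x -0.0064
240 118 [-0.0482  0.0103] centre x -0.0034
272 116 [-0.0471 -0.0085] centre x -0.0018
287 110 [-0.0436 -0.0171] centre x -0.0009
carry
0 0 -18 0 0 0 -1; 0 0 -37 0 0 0 -1; -1 0 -55 0 0 0 -1; -15 -11 -55 0 0 -6 -1; -29 -21 -54 0 0 -11.5 -1
-11 -13 0 -0.5 0 -6 -1; -23 -26 0 -0.5 0 -12 -1; -35 -39 1 -0.5 0 -18 -1; -46 -52 1 -0.5 0 -23.5 -1; -58 -65 2 -0.5 0 -29.5 -1
-4 -17 0 0 -0.5 -6 -1; -7 -35 1 0 -0.5 -12 -1; -11 -52 1 -0.5 -0.5 -17.5 -1; -15 -69 1 -0.5 -0.5 -23.5 -1; -18 -86 2 -0.5 -0.5 -29.5 -1
5 -17 0 0 0 -5.5 -1; 10 -34 0 0 0 -11.5 -1; 15 -50 0 -0.5 0 -17.5 -1; 20 -67 0 -0.5 0 -23.5 -1; 26 -84 0 -0.5 0 -29 -1
12 -12 0 0 0 -6 -1; 25 -24 1 0 0 -12 -1; 25 -24 1 0 0 -12 -1; 25 -24 1 0 0 -12 -1; 25 -24 1 0 0 -12 -1
[0.506 0.154 0.183]
```

Emit:
{"method": "move_arm", "body": {"commands": "0 0 -18 0 0 0 -1; 0 0 -37 0 0 0 -1; -1 0 -55 0 0 0 -1; -15 -11 -55 0 0 -6 -1; -29 -21 -54 0 0 -11.5 -1"}}

```text
t: 40.78
tcp_pos: [0.5487, -0.1416, 0.1854]
tool_rot: [0.958, -0.287, -0.005, -0.005]
force: [-1.5, -0.1, -2.8]
finger_gap: 0.191
gripper_force: 100.3
```

Emit:
{"method": "move_arm", "body": {"commands": "-11 -13 0 -0.5 0 -6 -1; -23 -26 0 -0.5 0 -12 -1; -35 -39 1 -0.5 0 -18 -1; -46 -52 1 -0.5 0 -23.5 -1; -58 -65 2 -0.5 0 -29.5 -1"}}

```text
t: 41.4
tcp_pos: [0.5361, -0.0551, 0.1842]
tool_rot: [0.999, -0.033, -0.006, -0.002]
force: [0.1, 0.6, -2.8]
finger_gap: 0.193
gripper_force: 100.4
```

Emit:
{"method": "move_arm", "body": {"commands": "-4 -17 0 0 -0.5 -6 -1; -7 -35 1 0 -0.5 -12 -1; -11 -52 1 -0.5 -0.5 -17.5 -1; -15 -69 1 -0.5 -0.5 -23.5 -1; -18 -86 2 -0.5 -0.5 -29.5 -1"}}

```text
t: 42.02
tcp_pos: [0.5241, 0.032, 0.1826]
tool_rot: [0.975, 0.223, -0.01, 0.001]
force: [0.0, -0.5, -1.9]
finger_gap: 0.197
gripper_force: 100.4
```

Emit:
{"method": "move_arm", "body": {"commands": "5 -17 0 0 0 -5.5 -1; 10 -34 0 0 0 -11.5 -1; 15 -50 0 -0.5 0 -17.5 -1; 20 -67 0 -0.5 0 -23.5 -1; 26 -84 0 -0.5 0 -29 -1"}}

```text
t: 42.65
tcp_pos: [0.5114, 0.1189, 0.1822]
tool_rot: [0.888, 0.46, -0.009, 0.003]
force: [0.5, 0.2, -1.9]
finger_gap: 0.193
gripper_force: 100.3
```

Emit:
{"method": "move_arm", "body": {"commands": "12 -12 0 0 0 -6 -1; 25 -24 1 0 0 -12 -1; 25 -24 1 0 0 -12 -1; 25 -24 1 0 0 -12 -1; 25 -24 1 0 0 -12 -1"}}

```text
t: 43.28
tcp_pos: [0.5067, 0.1522, 0.1817]
tool_rot: [0.837, 0.548, -0.008, 0.003]
force: [0.0, 0.1, -2.3]
finger_gap: 0.195
gripper_force: 100.4
```

```bash
python3 - <<'E'
from g import *
show(); s=snap('wrist','w23.png'); rmuf(snap('top','t23.png')); rim(s); dump(-.010,-.052,.106,32)
E
```

```text
turner [0.5516 0.2555 0.1674] tip [0.5683 0.2936 0.1732] [66.4 -8.   0.2] [ 0.   0.1 -2.3]
z 0.124 [0.602 0.36 ] riser 0.064 -0.058 area 280 [18. 18.]
z 0.124 [0.563 0.282] riser -0.024 -0.054 area 177 [19.3 10.4]
z 0.124 [0.515 0.397] riser 0.063 0.036 area 281 [18. 18.]
z 0.074 [ 0.565 -0.325] riser -0.579 -0.297 area 264 [18. 17.]
225 118 [-0.0467  0.0186] centre x -0.0046
240 118 [-0.0467  0.0099] centre x -0.0018
272 118 [-0.0467 -0.0087] centre x -0.0016
287 118 [-0.0467 -0.0175] centre x -0.0042
dump
2 -1 13 0 -4 0 -1; 4 -1 26 0 -8 0 -1; 13 -1 12 0 -16 0 -1; 23 -1 -2 0 -24 0 -1; 32 -1 -16 0 -32 0 -1
1 0 -18 0 -8 0 -1; 1 0 -18 0 -8 0 -1; 1 0 -18 0 -8 0 -1; 1 0 -18 0 -8 0 -1; 1 0 -18 0 -8 0 -1
withdraw
-6 0 8 0 0 0 -1; -13 0 17 0 0 0 -1; -28 0 32 0 1 0 -1; -43 0 48 0 2 0 -1; -58 0 64 0 3 0 -1
-16 0 15 0 1 0 -1; -32 0 30 0 2 0 -1; -55 0 43 0 10.5 0 -1; -78 0 56 0 19 0 -1; -78 0 56 0 19 0 -1
```

Emit:
{"method": "move_arm", "body": {"commands": "2 -1 13 0 -4 0 -1; 4 -1 26 0 -8 0 -1; 13 -1 12 0 -16 0 -1; 23 -1 -2 0 -24 0 -1; 32 -1 -16 0 -32 0 -1"}}

```text
t: 44.0
tcp_pos: [0.5193, 0.1835, 0.1981]
tool_rot: [0.802, 0.526, -0.239, 0.155]
force: [0.1, 0.2, -2.7]
finger_gap: 0.195
gripper_force: 100.4
```

Emit:
{"method": "move_arm", "body": {"commands": "1 0 -18 0 -8 0 -1; 1 0 -18 0 -8 0 -1; 1 0 -18 0 -8 0 -1; 1 0 -18 0 -8 0 -1; 1 0 -18 0 -8 0 -1"}}

```text
t: 44.62
tcp_pos: [0.5225, 0.1917, 0.2125]
tool_rot: [0.783, 0.514, -0.293, 0.19]
force: [0.1, 0.1, -2.0]
finger_gap: 0.199
gripper_force: 100.5
```

```bash
python3 - <<'E'
from g import *
show(); s=snap('wrist','w24.png'); rmuf(snap('top','t24.png')); rim(s)
s2=snap('scene','sc24.png'); hsv=cv2.cvtColor(s2['image'],cv2.COLOR_RGB2HSV)
for c,a,r in comps((hsv[:,:,0]<13)&(hsv[:,:,1]>150)&(hsv[:,:,2]>130),100,3000,(270,190,120,90)): print(c.round(1),a,ray(s2,*c,.124)[:2].round(3))
E
```

```text
turner [0.553  0.2626 0.1292] tip [0.5672 0.2953 0.107 ] [66.6 31.9  0.3] [ 0.1  0.1 -2. ]
z 0.124 [0.396 0.155] riser -0.207 0.049 area 46 [5. 9.]
z 0.074 [ 0.565 -0.324] riser -0.579 -0.297 area 259 [18. 17.]
225 118 [-0.0469  0.0188] centre x -0.0049
240 118 [-0.0469  0.0101] centre x -0.002
272 118 [-0.0469 -0.0086] centre x -0.0017
287 118 [-0.0469 -0.0173] centre x -0.0043
[309.6 195. ] 203 [0.442 0.224]
[340.5 192.7] 118 [0.374 0.291]
[371.6 195.5] 192 [0.33 0.37]
[276.  204.4] 230 [0.542 0.173]
[306.9 216.2] 134 [0.534 0.27 ]
[380.3 224.9] 156 [0.444 0.444]
[352.2 231.3] 275 [0.515 0.396]
[323.6 243.1] 275 [0.602 0.359]
[384.4 261.3] 229 [0.569 0.505]
[277.1 266.9] 288 [0.741 0.313]
[345.8 273.2] 324 [0.661 0.449]
```

```bash
python3 - <<'E'
from g import *
for f in('w15','w22','w23','w24'):
    h=cv2.cvtColor(cv2.imread(f'pics/{f}.png'),cv2.COLOR_BGR2HSV); print(f,[tuple(int(x) for x in h[v,235]) for v in range(20,125,8)])
E
```

```text
w15 [(19, 139, 252), (21, 118, 255), (20, 124, 255), (20, 127, 232), (35, 30, 215), (34, 30, 214), (33, 31, 215), (35, 31, 215), (33, 31, 214), (33, 31, 214), (33, 31, 214), (18, 111, 229), (18, 136, 233), (18, 134, 233)]
w22 [(17, 219, 221), (17, 215, 221), (17, 216, 221), (17, 218, 221), (17, 213, 223), (17, 219, 222), (18, 229, 222), (17, 215, 222), (17, 216, 223), (17, 217, 223), (17, 212, 224), (23, 111, 255), (20, 128, 246), (11, 36, 57)]
w23 [(17, 214, 210), (17, 210, 211), (17, 207, 211), (17, 207, 212), (17, 204, 213), (17, 203, 215), (17, 200, 215), (17, 204, 215), (17, 201, 216), (19, 126, 228), (19, 140, 186), (18, 106, 242), (19, 129, 244), (19, 131, 241)]
w24 [(17, 206, 230), (17, 205, 230), (17, 210, 230), (17, 209, 229), (18, 216, 229), (17, 208, 229), (18, 218, 228), (22, 113, 255), (20, 128, 250), (33, 31, 222), (32, 29, 220), (14, 123, 164), (13, 178, 159), (13, 178, 155)]
```

```bash
cat >> g.py <<'E'
def wd(tipx,y,tilt=33,z=.1025):
    P=lambda dx,z,t:tipW(*rp(tipx-dx,y),z,RY,t)@GT
    print('withdraw'); return plan([(P(.01,z,tilt),10,8),(P(.05,z,tilt),10,8),(P(.11,z,tilt-3),20,8),(P(.14,.15,10),40,9)],-1)
E
python3 -c "
from g import *
wd(-.010,-.052)"
```

```text
withdraw
-5 0 7 0 -1 0 -1; -13 0 14 0 -1 0 -1; -20 0 20 0 -1 0 -1; -28 0 27 0 -1 0 -1; -35 0 34 0 -1 0 -1
-11 0 12 0 0.5 0 -1; -23 0 24 0 1.5 0 -1; -34 0 36 0 2 0 -1; -45 0 48 0 3 0 -1; -60 0 60 0 9.5 0 -1
-16 0 10 0 7 0 -1; -33 0 20 0 13.5 0 -1; -33 0 20 0 13.5 0 -1; -33 0 20 0 13.5 0 -1; -33 0 20 0 13.5 0 -1
```

Emit:
{"method": "move_arm", "body": {"commands": "-5 0 7 0 -1 0 -1; -13 0 14 0 -1 0 -1; -20 0 20 0 -1 0 -1; -28 0 27 0 -1 0 -1; -35 0 34 0 -1 0 -1"}}

```text
t: 45.4
tcp_pos: [0.503, 0.1472, 0.2093]
tool_rot: [0.78, 0.513, -0.3, 0.195]
force: [0.1, 0.3, -1.0]
finger_gap: 0.195
gripper_force: 100.4
```

Emit:
{"method": "move_arm", "body": {"commands": "-11 0 12 0 0.5 0 -1; -23 0 24 0 1.5 0 -1; -34 0 36 0 2 0 -1; -45 0 48 0 3 0 -1; -60 0 60 0 9.5 0 -1"}}

```text
t: 46.02
tcp_pos: [0.4693, 0.0703, 0.2035]
tool_rot: [0.802, 0.528, -0.234, 0.151]
force: [0.6, 0.5, -1.2]
finger_gap: 0.202
gripper_force: 100.5
```

Emit:
{"method": "move_arm", "body": {"commands": "-16 0 10 0 7 0 -1; -33 0 20 0 13.5 0 -1; -33 0 20 0 13.5 0 -1; -33 0 20 0 13.5 0 -1; -33 0 20 0 13.5 0 -1"}}

```text
t: 46.65
tcp_pos: [0.4545, 0.0356, 0.2052]
tool_rot: [0.824, 0.542, -0.139, 0.089]
force: [1.1, -0.4, -1.8]
finger_gap: 0.195
gripper_force: 100.5
```

```bash
python3 - <<'E'
from g import *
show(); rmuf(snap('top','t25.png')); s2=snap('scene','sc25.png'); s=snap('wrist','w25.png')
h=cv2.cvtColor(s['image'],cv2.COLOR_RGB2HSV); print([tuple(int(x) for x in h[v,235]) for v in range(4,125,8)])
hsv=cv2.cvtColor(s2['image'],cv2.COLOR_RGB2HSV)
for c,a,r in comps((hsv[:,:,0]<13)&(hsv[:,:,1]>150)&(hsv[:,:,2]>130),100,3000,(270,190,120,90)): print(c.round(1),a,ray(s2,*c,.124)[:2].round(3))
E
```

```text
turner [0.4951 0.1299 0.1568] tip [0.5115 0.1679 0.1495] [66.7 10.   0.3] [ 1.1 -0.4 -1.8]
z 0.124 [0.603 0.36 ] riser 0.064 -0.059 area 281 [18. 18.]
z 0.124 [0.559 0.274] riser -0.032 -0.053 area 278 [18. 18.]
z 0.124 [0.515 0.398] riser 0.064 0.037 area 277 [18. 17.]
z 0.074 [ 0.565 -0.325] riser -0.579 -0.297 area 264 [18. 17.]
[(29, 31, 219), (29, 31, 219), (29, 30, 219), (29, 33, 218), (28, 32, 218), (28, 32, 218), (28, 30, 219), (28, 31, 219), (29, 30, 218), (29, 29, 218), (29, 32, 218), (29, 31, 219), (29, 29, 219), (14, 120, 163), (13, 174, 155), (13, 174, 148)]
[304.5 195.5] 292 [0.453 0.214]
[371.8 195.3] 146 [0.328 0.37 ]
[279.4 205.2] 314 [0.539 0.183]
[302.9 221.1] 232 [0.559 0.272]
[352.  231.1] 282 [0.515 0.395]
[323.5 243.1] 290 [0.602 0.359]
[384.6 258.7] 195 [0.56  0.502]
[277.7 265.4] 220 [0.737 0.311]
[345.3 273.5] 284 [0.662 0.449]
```

```bash
python3 - <<'E'
from g import *
pre([.563,-.327],-45)
E
```

```text
pre [ 0.416 -0.18   0.201]
-17 4 6 3 0 9 -1; -33 8 12 5.5 0.5 17.5 -1; -50 13 18 8.5 0.5 26.5 -1; -67 17 24 11.5 0.5 35.5 -1; -83 21 31 14.5 0.5 44.5 -1
-9 16 3 2.5 0.5 8.5 -1; -17 32 6 5.5 0.5 17.5 -1; -26 48 9 8.5 0.5 26.5 -1; -34 63 13 11.5 0.5 35 -1; -43 79 16 14 1 44 -1
5 18 -1 3 0 9 -1; 10 35 -2 6 0 17.5 -1; 20 35 29 6 0 17.5 -1; 29 35 59 6 0 17.5 -1; 39 34 90 6 0 17.5 -1
```

Emit:
{"method": "move_arm", "body": {"commands": "-17 4 6 3 0 9 -1; -33 8 12 5.5 0.5 17.5 -1; -50 13 18 8.5 0.5 26.5 -1; -67 17 24 11.5 0.5 35.5 -1; -83 21 31 14.5 0.5 44.5 -1"}}

```text
t: 47.42
tcp_pos: [0.4385, -0.0548, 0.2027]
tool_rot: [0.973, 0.167, -0.157, 0.03]
force: [0.1, -0.4, -1.6]
finger_gap: 0.196
gripper_force: 100.4
```

Emit:
{"method": "move_arm", "body": {"commands": "-9 16 3 2.5 0.5 8.5 -1; -17 32 6 5.5 0.5 17.5 -1; -26 48 9 8.5 0.5 26.5 -1; -34 63 13 11.5 0.5 35 -1; -43 79 16 14 1 44 -1"}}

```text
t: 48.05
tcp_pos: [0.422, -0.145, 0.2013]
tool_rot: [0.962, -0.229, -0.145, -0.031]
force: [-0.2, 0.8, -1.0]
finger_gap: 0.195
gripper_force: 100.5
```

Emit:
{"method": "move_arm", "body": {"commands": "5 18 -1 3 0 9 -1; 10 35 -2 6 0 17.5 -1; 20 35 29 6 0 17.5 -1; 29 35 59 6 0 17.5 -1; 38 34 86 6 0 17.5 -1"}}

```text
t: 48.68
tcp_pos: [0.4164, -0.1804, 0.1074]
tool_rot: [0.914, -0.377, -0.136, -0.058]
force: [-0.4, 0.6, -1.6]
finger_gap: 0.198
gripper_force: 100.4
```

```bash
python3 - <<'E'
from g import *
show(); s=snap('wrist','w26.png'); rmuf(snap('top','t26.png'))
hsv=cv2.cvtColor(s['image'],cv2.COLOR_RGB2HSV); m=((hsv[:,:,1]<60)&(hsv[:,:,2]>100))
print('heel v',[int(np.flatnonzero(m[:119,u]).max()) for u in(200,210,230,280,300,310)])
ins([.563,-.327],-45,.040)
E
```

```text
turner [ 0.4904 -0.2538  0.0625] tip [ 0.5198 -0.2832  0.0566] [-44.9   8.1   0.2] [-0.4  0.6 -1.6]
z 0.124 [0.603 0.36 ] riser 0.064 -0.059 area 282 [18. 18.]
z 0.124 [0.559 0.275] riser -0.032 -0.053 area 277 [18. 17.]
z 0.124 [0.515 0.397] riser 0.063 0.036 area 281 [18. 18.]
heel v [108, 108, 108, 108, 108, 108]
insert
3 0 5 0 0.5 0 -1; 17 0 1 0 0.5 0 -1; 31 0 -3 0 0.5 0 -1; 45 0 -8 0 0.5 0 -1; 59 0 -12 0 0.5 0 -1
14 0 -4 0 0 0 -1; 28 0 -9 0 0 0 -1; 42 0 -13 0 0 0 -1; 42 0 -13 0 0 0 -1; 42 0 -13 0 0 0 -1
lift
0 0 6 0 2.5 0 -1; 0 0 12 0 5.5 0 -1; -1 0 18 0 8 0 -1; -8 0 -3 0 12 0 -1; -16 0 -24 0 16 0 -1
```

```bash
python3 - <<'E'
from g import *
for f in('sc25',None):
    s2=snap('scene'); im=s2['image'] if f is None else cv2.imread(f'pics/{f}.png')[:,:,::-1]
    hsv=cv2.cvtColor(np.ascontiguousarray(im),cv2.COLOR_RGB2HSV)
    for c,a,r in comps((hsv[:,:,0]<13)&(hsv[:,:,1]>150)&(hsv[:,:,2]>130),40,2000,(130,150,80,55)): print(f,c.round(1),a,ray(s2,*c,.074)[:2].round(3))
E
```

```text
sc25 [137.8 152.4] 83 [ 0.536 -0.442]
sc25 [153.  165.4] 120 [ 0.563 -0.328]
None [137.  153.3] 112 [ 0.542 -0.439]
None [132.3 171.5] 78 [ 0.633 -0.352]
None [152.9 165.5] 121 [ 0.563 -0.329]
```

Muffin 4 has not moved, so I go in.

Emit:
{"method": "move_arm", "body": {"commands": "3 0 5 0 0.5 0 -1; 17 0 1 0 0.5 0 -1; 31 0 -3 0 0.5 0 -1; 45 0 -8 0 0.5 0 -1; 59 0 -12 0 0.5 0 -1"}}

```text
t: 49.5
tcp_pos: [0.4597, -0.224, 0.103]
tool_rot: [0.915, -0.378, -0.132, -0.057]
force: [-0.5, 0.4, -1.7]
finger_gap: 0.2
gripper_force: 100.5
```

Emit:
{"method": "move_arm", "body": {"commands": "14 0 -4 0 0 0 -1; 28 0 -9 0 0 0 -1; 42 0 -13 0 0 0 -1; 42 0 -13 0 0 0 -1; 42 0 -13 0 0 0 -1"}}

```text
t: 50.12
tcp_pos: [0.4898, -0.254, 0.1032]
tool_rot: [0.915, -0.378, -0.132, -0.057]
force: [-0.3, 0.1, -2.1]
finger_gap: 0.197
gripper_force: 100.4
```

Emit:
{"method": "move_arm", "body": {"commands": "0 0 6 0 2.5 0 -1; 0 0 12 0 5.5 0 -1; -1 0 18 0 8 0 -1; -8 0 -3 0 12 0 -1; -16 0 -24 0 16 0 -1"}}

```text
t: 50.75
tcp_pos: [0.4833, -0.2475, 0.1313]
tool_rot: [0.924, -0.382, -0.003, -0.003]
force: [-1.0, -0.5, -1.9]
finger_gap: 0.2
gripper_force: 100.4
```

```bash
python3 - <<'E'
from g import *
show(); s=snap('wrist','w27.png'); rmuf(snap('top','t27.png'))
h=cv2.cvtColor(s['image'],cv2.COLOR_RGB2HSV)
for u in(200,235,277,312): print(u,[int(h[v,u,1]) for v in range(20,125,8)])
carry(-.010,.046)
E
```

```text
turner [ 0.5631 -0.3271  0.118 ] tip [ 0.5925 -0.3565  0.1243] [-45.   -8.5   0.2] [-1.  -0.5 -1.9]
z 0.124 [0.603 0.36 ] riser 0.064 -0.059 area 281 [18. 18.]
z 0.124 [0.559 0.275] riser -0.032 -0.053 area 278 [18. 17.]
z 0.124 [0.515 0.397] riser 0.063 0.036 area 282 [18. 18.]
z 0.074 [ 0.597 -0.353] riser -0.592 -0.338 area 60 [12.8  5.4]
200 [215, 216, 217, 221, 219, 217, 214, 215, 221, 169, 107, 123, 33, 41]
235 [208, 217, 208, 215, 213, 222, 223, 222, 224, 214, 217, 111, 115, 87]
277 [212, 209, 215, 216, 216, 221, 216, 221, 217, 218, 119, 119, 134, 38]
312 [207, 214, 217, 209, 224, 192, 116, 124, 128, 59, 31, 34, 40, 35]
carry
0 0 -18 0 0 0 -1; 0 0 -37 0 0 0 -1; 0 0 -55 0 0 0 -1; -19 -14 -55 0 0 -6 -1; -38 -28 -54 0 0 -11.5 -1
-16 -17 0 0 0 -6 -1; -31 -35 1 -0.5 0 -12 -1; -47 -52 1 -0.5 0 -18 -1; -63 -70 2 -0.5 -0.5 -23.5 -1; -79 -87 2 -0.5 -0.5 -29.5 -1
-5 -23 0 0 0 -6 -1; -10 -45 1 -0.5 0 -12 -1; -15 -68 1 -0.5 0 -17.5 -1; -20 -91 1 -0.5 0 -23.5 -1; -25 -114 2 -0.5 0 -29.5 -1
7 -22 0 0 0 -5.5 -1; 13 -45 0 0 0 -11.5 -1; 20 -67 0 -0.5 0 -17.5 -1; 27 -90 0 -0.5 0 -23.5 -1; 34 -112 1 -0.5 0 -29 -1
17 -16 0 0 0 -6 -1; 34 -33 0 0 0 -12 -1; 34 -33 0 0 0 -12 -1; 34 -33 0 0 0 -12 -1; 34 -33 0 0 0 -12 -1
[0.416 0.193 0.183]
```

Emit:
{"method": "move_arm", "body": {"commands": "0 0 -18 0 0 0 -1; 0 0 -37 0 0 0 -1; 0 0 -55 0 0 0 -1; -19 -14 -55 0 0 -6 -1; -38 -28 -54 0 0 -11.5 -1"}}

```text
t: 51.48
tcp_pos: [0.4767, -0.2016, 0.185]
tool_rot: [0.958, -0.286, -0.004, -0.004]
force: [0.5, 0.1, -2.4]
finger_gap: 0.194
gripper_force: 100.4
```

Emit:
{"method": "move_arm", "body": {"commands": "-16 -17 0 0 0 -6 -1; -31 -35 1 -0.5 0 -12 -1; -47 -52 1 -0.5 0 -18 -1; -63 -70 2 -0.5 -0.5 -23.5 -1; -79 -87 2 -0.5 -0.5 -29.5 -1"}}

```text
t: 52.1
tcp_pos: [0.4587, -0.0851, 0.184]
tool_rot: [0.999, -0.033, -0.008, -0.002]
force: [0.9, -0.7, -1.8]
finger_gap: 0.194
gripper_force: 100.4
```

Emit:
{"method": "move_arm", "body": {"commands": "-5 -23 0 0 0 -6 -1; -10 -45 1 -0.5 0 -12 -1; -15 -68 1 -0.5 0 -17.5 -1; -20 -91 1 -0.5 0 -23.5 -1; -25 -114 2 -0.5 0 -29.5 -1"}}

```text
t: 52.72
tcp_pos: [0.4416, 0.0304, 0.1829]
tool_rot: [0.975, 0.223, -0.007, 0.001]
force: [0.4, -0.1, -2.0]
finger_gap: 0.195
gripper_force: 100.4
```

Emit:
{"method": "move_arm", "body": {"commands": "7 -22 0 0 0 -5.5 -1; 13 -45 0 0 0 -11.5 -1; 20 -67 0 -0.5 0 -17.5 -1; 27 -90 0 -0.5 0 -23.5 -1; 34 -112 1 -0.5 0 -29 -1"}}

```text
t: 53.35
tcp_pos: [0.4239, 0.1462, 0.1816]
tool_rot: [0.888, 0.46, -0.006, 0.003]
force: [0.6, 0.6, -3.2]
finger_gap: 0.195
gripper_force: 100.4
```

Emit:
{"method": "move_arm", "body": {"commands": "17 -16 0 0 0 -6 -1; 34 -33 0 0 0 -12 -1; 34 -33 0 0 0 -12 -1; 34 -33 0 0 0 -12 -1; 34 -33 0 0 0 -12 -1"}}

```text
t: 53.98
tcp_pos: [0.4169, 0.1916, 0.1814]
tool_rot: [0.836, 0.548, -0.006, 0.003]
force: [-0.6, 0.1, -2.1]
finger_gap: 0.196
gripper_force: 100.4
```

```bash
python3 - <<'E'
from g import *
show(); s=snap('wrist','w28.png'); rmuf(snap('top','t28.png'))
h=cv2.cvtColor(s['image'],cv2.COLOR_RGB2HSV)
for u in(200,235,277,312): print(u,[int(h[v,u,1]) for v in range(20,125,8)])
dump(-.010,.048,.106,32)
E
```

```text
turner [0.4618 0.295  0.1676] tip [0.4784 0.3331 0.1736] [66.5 -8.2  0.1] [-0.6  0.1 -2.1]
z 0.124 [0.603 0.36 ] riser 0.064 -0.059 area 281 [18. 18.]
z 0.124 [0.559 0.275] riser -0.032 -0.053 area 276 [18. 17.]
z 0.124 [0.516 0.397] riser 0.063 0.036 area 278 [17. 18.]
z 0.124 [0.474 0.328] riser -0.017 0.047 area 150 [10.8 19.9]
200 [202, 203, 206, 204, 202, 195, 122, 133, 42, 35, 35, 99, 126, 127]
235 [209, 209, 209, 209, 202, 207, 205, 203, 129, 135, 41, 104, 128, 126]
277 [208, 211, 210, 209, 214, 215, 212, 211, 130, 140, 42, 98, 125, 125]
312 [217, 226, 216, 217, 217, 131, 139, 114, 41, 43, 44, 99, 128, 126]
dump
2 -2 13 0 -4 0 -1; 4 -3 26 0 -8 0 -1; 13 -3 12 0 -16 0 -1; 23 -3 -2 0 -24 0 -1; 32 -3 -17 0 -32 0 -1
1 0 -17 0 -8 0 -1; 1 0 -17 0 -8 0 -1; 1 0 -17 0 -8 0 -1; 1 0 -17 0 -8 0 -1; 1 0 -17 0 -8 0 -1
withdraw
-6 0 8 0 0 0 -1; -12 0 16 0 0 0 -1; -28 0 32 0 1 0 -1; -43 0 48 0 2 0 -1; -58 0 64 0 3 0 -1
-16 0 15 0 1 0 -1; -32 0 30 0 2 0 -1; -55 0 42 0 10.5 0 -1; -78 0 55 0 19 0 -1; -78 0 55 0 19 0 -1
```

Emit:
{"method": "move_arm", "body": {"commands": "2 -2 13 0 -4 0 -1; 4 -3 26 0 -8 0 -1; 13 -3 12 0 -16 0 -1; 23 -3 -2 0 -24 0 -1; 32 -3 -17 0 -32 0 -1"}}

```text
t: 54.7
tcp_pos: [0.4276, 0.2236, 0.1988]
tool_rot: [0.802, 0.526, -0.237, 0.155]
force: [1.3, -0.9, -2.9]
finger_gap: 0.193
gripper_force: 100.4
```

Emit:
{"method": "move_arm", "body": {"commands": "1 0 -17 0 -8 0 -1; 1 0 -17 0 -8 0 -1; 1 0 -17 0 -8 0 -1; 1 0 -17 0 -8 0 -1; 1 0 -17 0 -8 0 -1"}}

```text
t: 55.32
tcp_pos: [0.4305, 0.2314, 0.2126]
tool_rot: [0.784, 0.514, -0.291, 0.19]
force: [0.0, -1.0, -2.3]
finger_gap: 0.195
gripper_force: 100.5
```

```bash
python3 -c "
from g import *
show(); wd(-.010,.048)"
```

```text
turner [0.4612 0.3025 0.1296] tip [0.4754 0.3353 0.1075] [66.6 31.7  0.2] [ 0.  -1.  -2.3]
withdraw
-4 0 7 0 -1.5 0 -1; -12 0 14 0 -1.5 0 -1; -19 0 20 0 -1.5 0 -1; -27 0 27 0 -1.5 0 -1; -35 0 33 0 -1.5 0 -1
-11 0 12 0 1 0 -1; -22 0 24 0 1.5 0 -1; -33 0 36 0 2.5 0 -1; -44 0 48 0 3 0 -1; -59 0 61 0 10 0 -1
-16 0 10 0 6.5 0 -1; -33 0 20 0 13 0 -1; -33 0 20 0 13 0 -1; -33 0 20 0 13 0 -1; -33 0 20 0 13 0 -1
```

Emit:
{"method": "move_arm", "body": {"commands": "-4 0 7 0 -1.5 0 -1; -12 0 14 0 -1.5 0 -1; -19 0 20 0 -1.5 0 -1; -27 0 27 0 -1.5 0 -1; -35 0 33 0 -1.5 0 -1"}}

```text
t: 55.95
tcp_pos: [0.4112, 0.1874, 0.2099]
tool_rot: [0.78, 0.512, -0.302, 0.197]
force: [0.2, -0.2, -1.2]
finger_gap: 0.196
gripper_force: 100.4
```

Emit:
{"method": "move_arm", "body": {"commands": "-11 0 12 0 1 0 -1; -22 0 24 0 1.5 0 -1; -33 0 36 0 2.5 0 -1; -44 0 48 0 3 0 -1; -59 0 61 0 10 0 -1"}}

```text
t: 56.58
tcp_pos: [0.3783, 0.1106, 0.2033]
tool_rot: [0.803, 0.529, -0.232, 0.151]
force: [-0.5, -0.3, -1.1]
finger_gap: 0.198
gripper_force: 100.5
```

Emit:
{"method": "move_arm", "body": {"commands": "-16 0 10 0 6.5 0 -1; -33 0 20 0 13 0 -1; -33 0 20 0 13 0 -1; -33 0 20 0 13 0 -1; -33 0 20 0 13 0 -1"}}

```text
t: 57.2
tcp_pos: [0.3633, 0.0757, 0.2048]
tool_rot: [0.824, 0.542, -0.14, 0.091]
force: [-0.6, 0.7, -1.5]
finger_gap: 0.195
gripper_force: 100.4
```

```bash
python3 - <<'E'
from g import *
show(); rmuf(snap('top','t29.png')); s2=snap('scene','sc29.png'); s=snap('wrist','w29.png')
h=cv2.cvtColor(s['image'],cv2.COLOR_RGB2HSV); print([int(h[v,235,1]) for v in range(4,125,8)])
hsv=cv2.cvtColor(s2['image'],cv2.COLOR_RGB2HSV)
for c,a,r in comps((hsv[:,:,0]<13)&(hsv[:,:,1]>150)&(hsv[:,:,2]>130),100,3000,(270,190,120,90)): print(c.round(1),a,ray(s2,*c,.124)[:2].round(3),np.round(r[1],1))
print('return')
a=W(.572,0,.09,0,0)@GT; b=W(.572,0,.020,0,0)@GT
plan([(a,45,9),(b,25,9)],-1)
E
```

```text
turner [0.4038 0.1698 0.1559] tip [0.4201 0.2078 0.1485] [66.7 10.3  0.1] [-0.6  0.7 -1.5]
z 0.124 [0.603 0.36 ] riser 0.064 -0.059 area 281 [18. 18.]
z 0.124 [0.559 0.275] riser -0.032 -0.053 area 275 [18. 17.]
z 0.124 [0.515 0.398] riser 0.063 0.037 area 276 [18. 17.]
z 0.124 [0.467 0.315] riser -0.031 0.048 area 261 [17.7 17.7]
[32, 31, 31, 30, 30, 30, 30, 31, 31, 30, 30, 29, 29, 124, 176, 174]
[301.5 194.9] 345 [0.456 0.205] [13. 56.]
[339.9 192.8] 107 [0.376 0.29 ] [ 8. 26.]
[374.  194.5] 185 [0.32  0.374] [13. 30.]
[279.4 205. ] 323 [0.538 0.182] [29.1 18.3]
[332.4 209.7] 231 [0.464 0.311] [12. 22.]
[303.1 220.9] 226 [0.558 0.272] [22.5 12.4]
[379.9 224.6] 118 [0.444 0.443] [30.6  9.4]
[352.1 231.2] 277 [0.515 0.396] [14. 24.]
[323.5 243.2] 282 [0.602 0.359] [15. 25.]
[384.7 260.2] 216 [0.565 0.505] [33. 13.]
[277.8 266. ] 245 [0.738 0.313] [33.4 14.6]
[346.1 273.4] 308 [0.661 0.45 ] [19.  44.8]
return
0 15 11 2 1 8 -1; 0 30 22 4 2.5 16 -1; 0 46 34 6 3.5 24.5 -1; 0 61 45 8 4.5 32.5 -1; 0 76 56 10 5.5 40.5 -1
9 14 9 2 1.5 8 -1; 19 27 18 4 2.5 16 -1; 28 41 27 6.5 3.5 24.5 -1; 34 40 50 6.5 3.5 24.5 -1; 39 40 73 6.5 3.5 24.5 -1
4 0 23 0 0 -0.5 -1; 4 0 23 0 0 -0.5 -1; 4 0 23 0 0 -0.5 -1; 4 0 23 0 0 -0.5 -1; 4 0 23 0 0 -0.5 -1
```

Emit:
{"method": "move_arm", "body": {"commands": "0 15 11 2 1 8 -1; 0 30 22 4 2.5 16 -1; 0 46 34 6 3.5 24.5 -1; 0 61 45 8 4.5 32.5 -1; 0 76 56 10 5.5 40.5 -1"}}

```text
t: 57.98
tcp_pos: [0.4256, 0.0281, 0.1511]
tool_rot: [0.971, 0.211, -0.107, 0.037]
force: [-0.4, 0.3, -2.5]
finger_gap: 0.194
gripper_force: 100.5
```

Emit:
{"method": "move_arm", "body": {"commands": "9 14 9 2 1.5 8 -1; 19 27 18 4 2.5 16 -1; 28 41 27 6.5 3.5 24.5 -1; 34 40 50 6.5 3.5 24.5 -1; 39 40 73 6.5 3.5 24.5 -1"}}

```text
t: 58.6
tcp_pos: [0.4628, -0.0011, 0.0721]
tool_rot: [0.997, -0.003, -0.079, -0.002]
force: [-0.2, 0.3, -1.5]
finger_gap: 0.194
gripper_force: 100.5
```

Emit:
{"method": "move_arm", "body": {"commands": "4 0 10 0 0 -0.5 -1; 4 0 18 0 0 -0.5 -1; 4 0 18 0 0 -0.5 -1; 4 0 18 0 0 -0.5 -1; 4 0 18 0 0 -0.5 -1"}}

```text
t: 59.22
tcp_pos: [0.4639, -0.0011, 0.0553]
tool_rot: [0.997, 0.001, -0.078, -0.002]
force: [0.0, -0.6, -1.4]
finger_gap: 0.195
gripper_force: 100.4
```

```bash
python3 - <<'E'
from g import *
show(); s=snap('wrist','w30.png')
hsv=cv2.cvtColor(s['image'],cv2.COLOR_RGB2HSV); m=((hsv[:,:,1]<60)&(hsv[:,:,2]>100)); print('heel v',int(np.flatnonzero(m[:119,220]).max()))
plan([(W(.572,0,.0095,0,0)@GT,6,9)],-1)
# dial angle from first top picture
im=cv2.imread('pics/t29.png'); s3=snap('top')
p=proj(s3,[.4455,-.345,.08]).round().astype(int); print(p)
g=cv2.cvtColor(im,cv2.COLOR_BGR2GRAY)[p[1]-9:p[1]+10,p[0]-9:p[0]+10]; print(g)
E
```

```text
turner [ 0.5734 -0.0008  0.0255] tip [ 0.6154 -0.0007  0.0255] [ 0.1 -0.   0.2] [ 0.  -0.6 -1.4]
heel v 106
0 0 5 0 0 0 -1; 1 -1 11 0 0 0 -1; 1 -1 16 0 0 0 -1; 1 -1 16 0 0 0 -1; 1 -1 16 0 0 0 -1
[359 184]
[[ 38  77 172 230 223 209 225 229 228 226 228 229 222 191 160 169 170 172
  171]
 [199 168 230 224 215 228 232 233 233 236 236 235 234 233 223 189 168 171
  170]
 [173 224 223 221 228 234 237 214 159 148 125 161 225 239 232 223 195 169
  170]
 [233 219 216 230 235 217 140  91  67  61  48  66 108 163 218 232 219 181
  169]
 [224 218 228 235 219 128  47  28  39  45  44  43  45  65 142 217 232 210
  172]
 [198 228 232 226 160  44  26  35  32  32  33  45  48  41  77 182 236 221
  187]
 [217 232 233 201  78  17 186 250 200  89  38  41  35  36  40 108 198 236
  208]
 [219 231 232 193  32  34  98 131 121 185 205  97  45  43  42  63 146 223
  218]
 [221 230 233 198  21  30  29  32  49  93 106  65  51  50  46  43  63 117
  166]
 [214 228 235 198  34  45  39  31  30  26  29  41  51  55  57  51  40 117
  185]
 [214 232 235 197  35  50  52  50  48  43  40  27  29  36  35  40  32 160
  218]
 [209 233 235 212  97  47  50  53  53  50  53  50  47  35  26  75 177 238
  207]
 [197 231 236 236 192  63  45  52  54  52  52  50  49  42  86 184 236 229
  172]
 [171 213 236 234 234 185  60  43  48  49  49  46  39  88 186 234 237 213
  120]
 [169 185 219 232 232 232 209 145  60  38  33  93 130 178 235 235 223 159
   88]
 [172 168 217 242 231 231 232 228 227 231 231 229 232 234 236 223 164  99
   92]
 [169 208 226 193 218 233 230 231 235 236 234 235 237 239 225 158 104  94
   95]
 [190 204 182 172 174 185 228 246 236 234 237 238 222 162 118  97  89  90
   93]
 [183 175 172 172 171 171 183 185 171 172 170 155 125 100  90  93  95  96
   96]]
```

Emit:
{"method": "move_arm", "body": {"commands": "0 0 5 0 0 0 -1; 1 -1 10 0 0 0 -1; 1 -1 14 0 0 0 -1; 1 -1 15 0 0 0 -1; 1 -1 16 0 0 0 -1"}}

```text
t: 59.95
tcp_pos: [0.4619, -0.0, 0.0386]
tool_rot: [0.997, 0.001, -0.079, -0.002]
force: [0.1, -0.6, -1.1]
finger_gap: 0.197
gripper_force: 100.4
```

```bash
python3 - <<'E'
from g import *
show(); s=snap('wrist','w31.png')
hsv=cv2.cvtColor(s['image'],cv2.COLOR_RGB2HSV); m=((hsv[:,:,1]<60)&(hsv[:,:,2]>100)); print('heel v',int(np.flatnonzero(m[:119,220]).max()))
s3=snap('top'); im=cv2.imread('pics/t29.png'); g=cv2.cvtColor(im,cv2.COLOR_BGR2GRAY); k=np.zeros_like(g); k[175:194,350:369]=1
n,l,st,c=cv2.connectedComponentsWithStats(((g<75)&(k>0)).astype(np.uint8)); i=1+np.argmax(st[1:,4]); cn=max(cv2.findContours((l==i).astype(np.uint8),0,1)[0],key=cv2.contourArea); (u,v),r=cv2.minEnclosingCircle(cn); print('disc',c[i],(u,v),r,ray(s3,*c[i],.07)[:2],ray(s3,u,v,.07)[:2])
t=tcp(); print('retract'); plan([(t@T([0,0,-.10],np.eye(3)),40,9)],1)
E
```

```text
turner [5.714e-01 3.000e-04 8.600e-03] tip [6.134e-01 4.000e-04 8.600e-03] [0.1 0.1 0.3] [ 0.1 -0.6 -1.1]
heel v 106
disc [359.6969697  183.61616162] (360.0, 183.5) 6.18475866317749 [ 0.44634228 -0.34901024] [ 0.44675926 -0.35015705]
retract
0 0 -33 0 0 0 1; 0 0 -67 0 0 0 1; 0 0 -100 0 0 0 1; 0 0 -100 0 0 0 1; 0 0 -100 0 0 0 1
```

Emit:
{"method": "move_arm", "body": {"commands": "0 0 0 0 0 0 0; 0 0 0 0 0 0 0.5; 0 0 0 0 0 0 1; 0 0 0 0 0 0 1; 0 0 0 0 0 0 1"}}

```text
t: 60.68
tcp_pos: [0.4619, -0.0, 0.0389]
tool_rot: [0.997, 0.001, -0.079, -0.002]
force: [-0.0, 0.1, 0.7]
finger_gap: 1.001
gripper_force: 0.0
```

Emit:
{"method": "move_arm", "body": {"commands": "0 0 -20 0 0 0 1; 0 0 -50 0 0 0 1; 0 0 -90 0 0 0 1; 0 0 -130 0 0 0 1; 0 0 -170 0 0 0 1"}}

```text
t: 61.3
tcp_pos: [0.4885, -0.0006, 0.208]
tool_rot: [0.997, 0.001, -0.079, -0.002]
force: [0.9, -0.3, -0.1]
finger_gap: 1.003
gripper_force: 0.0
```

```bash
python3 - <<'E'
from g import *
print(tcp().round(3)[:3,3]); s=snap('top','t32.png'); topturner(s); rmuf(s)
plan([(T([.446,-.350,.19],down(76)),50,10)],0)
E
```

```text
[ 0.489 -0.001  0.208]
blade 112 [ 0.6356 -0.0259] [array([0.635, 0.025]), array([0.653, 0.021]), array([ 0.636, -0.074]), array([ 0.617, -0.071])]
handle 105 [ 0.5319 -0.0139] [array([0.526, 0.034]), array([0.56 , 0.029]), array([ 0.546, -0.06 ]), array([ 0.512, -0.055])]
z 0.124 [0.603 0.36 ] riser 0.064 -0.059 area 281 [18. 18.]
z 0.124 [0.559 0.275] riser -0.032 -0.053 area 275 [18. 17.]
z 0.124 [0.515 0.398] riser 0.064 0.037 area 276 [18. 17.]
z 0.124 [0.466 0.313] riser -0.034 0.048 area 278 [18. 18.]
-5 44 4 -0.5 1 -9.5 0; -11 87 7 -1.5 2 -19 0; -16 131 11 -2 2.5 -28.5 0; -22 174 14 -3 3.5 -38 0; -27 218 18 -3.5 4.5 -47.5 0
-36 25 4 -1 1 -9.5 0; -72 50 8 -1.5 1.5 -18.5 0; -108 75 12 -2 2.5 -28 0; -108 75 12 -2 2.5 -28 0; -108 75 12 -2 2.5 -28 0
```

Emit:
{"method": "move_arm", "body": {"commands": "-5 44 4 -0.5 1 -9.5 0; -11 87 7 -1.5 2 -19 0; -16 131 11 -2 2.5 -28.5 0; -22 174 14 -3 3.5 -38 0; -27 218 18 -3.5 4.5 -47.5 0"}}

```text
t: 61.98
tcp_pos: [0.4591, -0.2197, 0.192]
tool_rot: [0.913, 0.407, -0.033, -0.004]
force: [0.1, 0.6, 0.2]
finger_gap: 0.499
gripper_force: 0.0
```

Emit:
{"method": "move_arm", "body": {"commands": "-36 25 4 -1 1 -9.5 0; -72 50 8 -1.5 1.5 -18.5 0; -108 75 12 -2 2.5 -28 0; -108 75 12 -2 2.5 -28 0; -108 75 12 -2 2.5 -28 0"}}

```text
t: 62.6
tcp_pos: [0.4414, -0.3486, 0.1833]
tool_rot: [0.79, 0.613, -0.005, -0.006]
force: [0.6, -0.3, -0.1]
finger_gap: 0.5
gripper_force: 0.0
```

```bash
python3 - <<'E'
from g import *
print(tcp().round(3)); s=snap('wrist','w33.png'); t=snap('top','t33.png'); topturner(t); q=snap('scene','sc33.png')
p=proj(s,[.446,-.350,.087]); print('dial proj',p, proj(s,[.446,-.350,.064]))
f=lambda a:cv2.resize(a,(400,300),interpolation=cv2.INTER_CUBIC)
u,v=p.round().astype(int); u0=max(0,u-64); v0=max(0,v-48)
print(u0,v0)
cv2.imwrite('pics/s33.png',np.vstack([np.hstack([f(s['image']),f(s['image'][v0:v0+96,u0:u0+128])]),np.hstack([f(t['image'][110:200,130:290]),f(q['image'][150:285,210:390])])])[:,:,::-1])
E
```

```text
[[ 0.247  0.969 -0.015  0.441]
 [ 0.969 -0.247  0.004 -0.349]
 [ 0.    -0.015 -1.     0.183]
 [ 0.     0.     0.     1.   ]]
blade 442 [5.714e-01 4.000e-04] [array([0.612, 0.038]), array([ 0.611, -0.04 ]), array([ 0.509, -0.038]), array([0.511, 0.04 ])]
handle 114 [ 4.528e-01 -1.000e-04] [array([0.499, 0.007]), array([ 0.499, -0.008]), array([ 0.405, -0.006]), array([0.406, 0.009])]
dial proj [263.772153   182.04544338] [263.59629895 174.98780627]
200 134
```

View pics/s33.png

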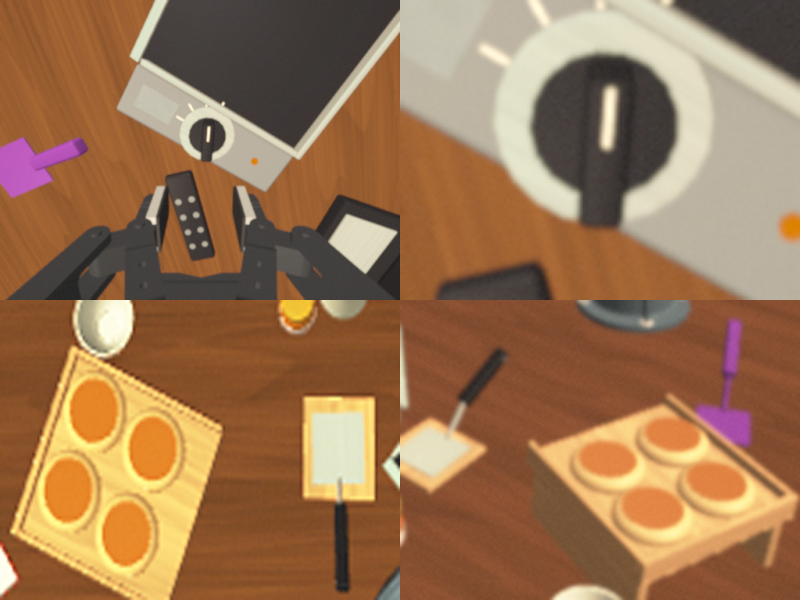

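```bash
python3 - <<'E'
from g import *
s=snap('wrist'); c=ray(s,265.3,173,.066); print(c)
e=T([c[0],c[1],.071],down(77)); print('down'); k=plan([(up(e,.05),40,9),(e,20,9)],0)
print('turn'); plan([(T([c[0],c[1],.071],down(77+59)),50,8)],-1,start=k)
E
```

```text
[ 0.44891084 -0.34730061  0.066     ]
down
1 4 31 -0.5 0 -0.5 0; 2 7 63 -1 0 -1 0; 2 8 79 -1 0 -1 0; 2 8 96 -1 0 -1 0; 2 8 113 -1 0 -1 0
turn
0 0 0 0 0 -7.5 -1; 0 0 0 0 0 -15 -1; 0 0 0 0 0 -22 -1; 0 0 0 0 0 -29.5 -1; 0 0 0 0 0 -37 -1
0 0 0 0 0 -7.5 -1; 0 0 0 0 0 -15 -1; 0 0 0 0 0 -22 -1; 0 0 0 0 0 -22 -1; 0 0 0 0 0 -22 -1
```

Emit:
{"method": "move_arm", "body": {"commands": "1 4 31 -0.5 0 -0.5 0; 1 7 63 -1 0 -1 0; 1 7 79 -1 0 -1 0; 1 7 96 -1 0 -1 0; 1 7 113 -1 0 -1 0"}}

```text
t: 63.42
tcp_pos: [0.4479, -0.3497, 0.0706]
tool_rot: [0.784, 0.621, 0.001, 0.002]
force: [0.2, -0.6, 0.3]
finger_gap: 0.503
gripper_force: 0.0
```

Emit:
{"method": "move_arm", "body": {"commands": "0 0 0 0 0 0 -1; 0 0 0 0 0 0 -1; 0 0 0 0 0 0 -1; 0 0 0 0 0 0 -1; 0 0 0 0 0 0 -1", "grip_force": 40}}

```text
t: 64.05
tcp_pos: [0.4476, -0.3499, 0.0711]
tool_rot: [0.784, 0.621, 0.001, 0.002]
force: [-0.5, 0.8, -0.6]
finger_gap: 0.001
gripper_force: 0.0
```

Emit:
{"method": "move_arm", "body": {"commands": "0 0 0 0 0 -7.5 -1; 0 0 0 0 0 -15 -1; 0 0 0 0 0 -22 -1; 0 0 0 0 0 -29.5 -1; 0 0 0 0 0 -37 -1"}}

```text
t: 64.68
tcp_pos: [0.4474, -0.3498, 0.0709]
tool_rot: [0.545, 0.839, 0.0, 0.002]
force: [0.0, -0.2, 0.6]
finger_gap: -0.001
gripper_force: 0.0
```

Emit:
{"method": "move_arm", "body": {"commands": "0 0 0 0 0 -7.5 -1; 0 0 0 0 0 -15 -1; 0 0 0 0 0 -22 -1; 0 0 0 0 0 -24 -1; 0 0 0 0 0 -24 -1"}}

```text
t: 65.3
tcp_pos: [0.4474, -0.3498, 0.0708]
tool_rot: [0.361, 0.933, -0.0, 0.002]
force: [0.1, -0.1, 0.4]
finger_gap: -0.0
gripper_force: 0.0
```

```bash
python3 - <<'E'
from g import *
t=tcp(); s=telemetry.sense(); print(t.round(3),np.degrees(np.arctan2(t[1,0],t[0,0])),s['force'].round(1),s['ft_torque'].round(2),s['finger_gap'])
E
```

```text
[[-0.74   0.673  0.003  0.447]
 [ 0.673  0.74  -0.002 -0.35 ]
 [-0.004  0.001 -1.     0.071]
 [ 0.     0.     0.     1.   ]] 137.69756455955627 [ 0.1 -0.1  0.4] [ 0.06  0.03 -0.01] -0.00047809658136028376
```

Emit:
{"method": "move_arm", "body": {"commands": "0 0 -40 0 0 0 -1; 0 0 -80 0 0 0 -1; 0 0 -115 0 0 20 -1; 0 0 -115 0 0 30 0; 0 0 -115 0 0 40 0"}}

```text
t: 65.92
tcp_pos: [0.4472, -0.3497, 0.1866]
tool_rot: [0.608, 0.794, 0.0, 0.003]
force: [-0.4, 0.5, -0.4]
finger_gap: 0.417
gripper_force: 0.0
```

```bash
python3 - <<'E'
from g import *
s=snap('wrist','w34.png'); t=tcp(); print(t.round(3)); g=cv2.cvtColor(s['image'],cv2.COLOR_RGB2GRAY)
print(proj(s,t[:3,3]),proj(s,[.4475,-.3485,.066]))
hsv=cv2.cvtColor(s['image'],cv2.COLOR_RGB2HSV)
# white ring: low sat bright
M=(hsv[:,:,1]<40)&(g>190)
for c,a,r in comps(M,15,9000,(190,110,150,120)): print('white',c.round(1),a,np.round(r[0],1),np.round(r[1],1),round(r[2]))
for c,a,r in comps(g<70,100,20000,(190,110,150,120)): print('dark',c.round(1),a,np.round(r[0],1),np.round(r[1],1),round(r[2]), ray(s,*c,.066)[:2])
p=proj(s,[.4475,-.3485,.066]).astype(int)
print(g[p[1]-40:p[1]+44:3,p[0]-40:p[0]+42:3])
E
```

```text
[[-0.257  0.966  0.004  0.447]
 [ 0.966  0.257 -0.002 -0.35 ]
 [-0.003  0.003 -1.     0.186]
 [ 0.     0.     0.     1.   ]]
[256.46596987 228.45807758] [256.78353309 172.90714769]
white [261.2 166.1] 7457 [261.1 170. ] [173.   76.1] 62
white [263.5 172.7] 30 [263.6 172.6] [ 1.7 15.8] 34
dark [324.7 166.1] 2044 [315.  169.5] [119.  48.] 90 [ 0.50997254 -0.32453053]
dark [259.6 176.1] 679 [257.9 178.5] [29.8 48.2] 42 [ 0.45104348 -0.35091421]
dark [202.7 211.6] 136 [202.3 210.7] [35.  16.2] 74 [ 0.40444787 -0.40293663]
[[212 215 214 208 204 208 250 206 203 204 204 204 208 253 208 203 203 202
  186 204 236 242 181  73  71  72  69  69]
 [206 210 205 205 205 205 253 233 204 204 204 205 208 251 212 207 204 204
  197 207 230 238 235 111  70  69  70  71]
 [204 203 204 204 204 204 214 253 209 213 231 242 242 244 245 240 234 226
  212 253 208 236 241 198  73  70  69  69]
 [204 204 203 204 204 204 204 239 238 245 246 248 245 243 243 242 241 243
  245 234 187 223 237 237 127  71  69  69]
 [204 204 204 205 204 205 221 243 243 245 245 246 247 243 242 244 241 240
  244 245 240 205 234 240 208 105 
[... 2000 characters left out ...]
134 126 129 132 128 126 145 197  83  74  72  67  78 213 237 241 243 241
  242 237 215 202 202 203 203 202 201 202]
 [129 126 132 133 125 131 133 131 126 102  70  64 182 242 239 239 240 232
  218 206 203 202 201 201 201 202 201 202]
 [126 127 132 131 125 132 134 133 137 162 169 159 207 217 215 210 207 204
  202 201 201 201 202 201 201 202 201 201]
 [126 124 131 129 127 135 131 133 135 138 183 201 201 202 201 201 201 201
  201 202 202 202 201 201 201 201 200 202]
 [126 127 131 127 126 134 131 133 134 129 148 196 201 201 201 202 200 202
  201 202 201 202 202 201 202 202 201 201]
 [125 128 131 125 131 134 133 136 132 128 130 170 200 201 202 201 201 201
  202 200 201 201 200 201 201 201 200 201]]
```

```bash
python3 - <<'E'
from g import *
e=T([.4475,-.3485,.058],down(74)); k=plan([(up(e,.06),40,9),(e,20,9)],0)
E
```

```text
0 0 17 0 0 7.5 0; 1 0 34 0 0 15.5 0; 1 0 51 0 0 23 0; 1 1 68 0 0 31 0; 1 0 88 0 0 31 0
0 0 20 0 0 0 0; 0 0 40 0 0 0 0; 0 0 40 0 0 0 0; 0 0 40 0 0 0 0; 0 0 40 0 0 0 0
```

Emit:
{"method": "move_arm", "body": {"commands": "0 0 17 0 0 7.5 0; 1 0 34 0 0 15.5 0; 1 0 51 0 0 23 0; 1 1 68 0 0 31 0; 1 0 88 0 0 31 0"}}

```text
t: 66.6
tcp_pos: [0.4473, -0.3489, 0.0973]
tool_rot: [0.795, 0.606, 0.001, 0.002]
force: [-0.5, -0.5, -0.0]
finger_gap: 0.5
gripper_force: 0.0
```

Emit:
{"method": "move_arm", "body": {"commands": "0 0 20 0 0 0 0; 0 0 27 0 0 0 0; 0 0 30 0 0 0 0; 0 0 31 0 0 0 0; 0 0 32 0 0 0 0"}}

```text
t: 67.22
tcp_pos: [0.4475, -0.3492, 0.0663]
tool_rot: [0.796, 0.606, 0.001, 0.002]
force: [-0.4, -0.6, -0.1]
finger_gap: 0.504
gripper_force: 0.0
```

Emit:
{"method": "move_arm", "body": {"commands": "0 0 2 0 0 0 0; 0 0 4 0 0 0 0; 0 0 6 0 0 0 0; 0 0 7 0 0 0 0; 0 0 7 0 0 0 0"}}

```text
t: 67.85
tcp_pos: [0.4471, -0.3487, 0.0586]
tool_rot: [0.796, 0.606, 0.001, 0.002]
force: [0.6, -0.3, -0.2]
finger_gap: 0.499
gripper_force: 0.0
```

Emit:
{"method": "move_arm", "body": {"commands": "0 0 0 0 0 0 -1; 0 0 0 0 0 0 -1; 0 0 0 0 0 0 -1; 0 0 0 0 0 0 -1; 0 0 0 0 0 0 -1", "grip_force": 40}}

```text
t: 68.47
tcp_pos: [0.448, -0.3491, 0.059]
tool_rot: [0.796, 0.605, 0.001, 0.002]
force: [3.8, 1.6, 1.0]
finger_gap: 0.145
gripper_force: 41.6
```

The grip holds the bar, with the gap at 14 mm. Turning it anticlockwise.

Emit:
{"method": "move_arm", "body": {"commands": "0 0 0 0 0 -7.5 -1; 0 0 0 0 0 -15 -1; 0 0 0 0 0 -22 -1; 0 0 0 0 0 -29.5 -1; 0 0 0 0 0 -37 -1"}}

```text
t: 69.1
tcp_pos: [0.4469, -0.3491, 0.059]
tool_rot: [0.561, 0.828, -0.0, 0.002]
force: [1.1, 0.3, 1.5]
finger_gap: 0.145
gripper_force: 41.7
```

Emit:
{"method": "move_arm", "body": {"commands": "0 0 0 0 0 -7.5 -1; 0 0 0 0 0 -15 -1; 0 0 0 0 0 -20 -1; 0 0 0 0 0 -23 -1; 0 0 0 0 0 -23 -1"}}

```text
t: 69.72
tcp_pos: [0.4463, -0.3495, 0.059]
tool_rot: [0.386, 0.922, -0.001, 0.001]
force: [-2.4, -1.3, 4.6]
finger_gap: 0.145
gripper_force: 41.8
```

```bash
python3 - <<'E'
from g import *
t=tcp(); s=telemetry.sense(); print(np.degrees(np.arctan2(t[1,0],t[0,0])),s['force'].round(1),s['ft_torque'].round(2),s['finger_gap'],s['tau'].round(2))
E
```

```text
134.55052607108505 [-2.4 -1.3  4.6] [-0.27  0.34  0.02] 0.14514922489932014 [ 1.310e+00 -4.082e+01 -1.015e+01  5.600e-01  5.000e-02 -3.000e-02]
```

Emit:
{"method": "move_arm", "body": {"commands": "0 0 0 0 0 -1 -1; 0 0 0 0 0 -2 -1; 0 0 0 0 0 -3 -1; 0 0 0 0 0 -4 -1; 0 0 0 0 0 -4 -1"}}

```text
t: 70.35
tcp_pos: [0.4464, -0.3494, 0.059]
tool_rot: [0.355, 0.935, -0.0, 0.002]
force: [-4.9, -2.1, 4.9]
finger_gap: 0.142
gripper_force: 46.3
```

```bash
python3 - <<'E'
from g import *
t=tcp(); s=telemetry.sense(); print(np.degrees(np.arctan2(t[1,0],t[0,0])),s['force'].round(1),s['ft_torque'].round(2),s['finger_gap'],s['tau'].round(2))
E
```

```text
138.4022761535384 [-4.9 -2.1  4.9] [-0.65  0.81 -0.67] 0.14209460867833154 [  3.69 -39.97 -10.22   0.72  -0.12  -0.67]
```

The wrist torque is now 0.67 N m, so the dial is at its end stop. Releasing and retreating.

Emit:
{"method": "move_arm", "body": {"commands": "0 0 0 0 0 0 -0.4; 0 0 0 0 0 0 0; 0 0 0 0 0 0 0; 0 0 -20 0 0 0 0; 0 0 -50 0 0 0 0"}}

```text
t: 70.97
tcp_pos: [0.4465, -0.3476, 0.1081]
tool_rot: [0.354, 0.935, 0.001, 0.0]
force: [-0.0, -0.9, -0.3]
finger_gap: 0.502
gripper_force: 0.0
```

Emit:
{"method": "move_arm", "body": {"commands": "0 0 -30 0 0 0 0; 0 0 -60 0 0 0 0; 0 0 -80 0 0 0 0; 0 0 -80 0 0 0 0; 0 0 -80 0 0 0 0"}}

```text
t: 71.6
tcp_pos: [0.4463, -0.3478, 0.1878]
tool_rot: [0.354, 0.935, 0.0, 0.001]
force: [0.6, 0.8, 0.5]
finger_gap: 0.5
gripper_force: 0.0
```

```bash
python3 - <<'E'
from g import *
s=snap('wrist','w35.png'); t=tcp(); yx=np.degrees(np.arctan2(t[1,0],t[0,0])); g=cv2.cvtColor(s['image'],cv2.COLOR_RGB2GRAY); print(t[:3,3].round(3),yx)
# pointer line on the bar top (z=.094): bright blob inside the dark disc
p=proj(s,[.447,-.349,.094]); u,v=p.astype(int); hsv=cv2.cvtColor(s['image'],cv2.COLOR_RGB2HSV)
d=np.zeros_like(g); cv2.circle(d,(int(u),int(v)-6),21,1,-1)
n,l,st,c=cv2.connectedComponentsWithStats(((g>130)&(d>0)).astype(np.uint8))
for i in range(1,n):
    if 15<st[i,4]<150:
        q=np.argwhere(l==i)[:,::-1].astype(float); w=np.array([ray(s,*x,.094)[:2] for x in q]); e=np.linalg.svd(w-w.mean(0))[2][0]; print(st[i],w.mean(0),'yaw mod180',np.degrees(np.arctan2(e[1],e[0]))%180)
tp=snap('top','t35.png'); topturner(tp); rmuf(tp)
E
```

```text
[ 0.446 -0.348  0.187] 138.5434612393018
[253 162   6  21 100] [ 0.43890334 -0.34185498] yaw mod180 133.70623115510858
[261 189  12   9  20] [ 0.46030857 -0.34847767] yaw mod180 82.57230826842971
blade 436 [0.5716 0.0007] [array([0.612, 0.038]), array([ 0.611, -0.04 ]), array([ 0.517, -0.038]), array([0.518, 0.04 ])]
handle 114 [ 4.528e-01 -1.000e-04] [array([0.499, 0.007]), array([ 0.499, -0.008]), array([ 0.405, -0.006]), array([0.406, 0.009])]
z 0.124 [0.603 0.36 ] riser 0.064 -0.059 area 281 [18. 18.]
z 0.124 [0.559 0.275] riser -0.032 -0.053 area 277 [18. 17.]
z 0.124 [0.515 0.398] riser 0.063 0.037 area 280 [18. 18.]
z 0.124 [0.466 0.313] riser -0.034 0.048 area 283 [18. 18.]
```

```bash
python3 -c "
from station import ticket
print(ticket.sign_off())"
```

```text
the job is handed in; nothing more can be done
None
```

I've handed the job in: by the last camera check, all four muffins lie flat on the riser and the turner is back on its rest; the dial went to its off stop, though the verdict was not shown to me and the turner was dropped once and regripped on the way.

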